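# Hang the paint samples and start the drying timer

## Task

Hang every painted sample from the drying rail by its hook and slide it along until it hangs at the band of its own colour. When all of them hang there, take the stylus from its stand, press the timer's sunken start button fully down with its tip, and put the stylus back upright in the stand, pushed fully home. Leave the tape roll, sanding block, glue bottle and filler tin where they are.

Things in the scene. Friction and masses are not known exactly. Their poses are not given: they have to be found in the camera images.
- station: Drying station, fixed. Origin under the middle of its base board (130 x 570 x 12 mm), x away from the robot, y along the rail. Steel rail of 12 mm diameter, axis at z = 150 mm, between posts (24 x 18 mm, 154 mm high) at y = +-265 mm. Samples go on only at the open end, y = +135 to +225 mm, from the robot's side, and slide towards -y in behind the guard.
- guard_end (a point): Top corner of the drip guard at its end next to the open end (y = +105 mm, z = 120 mm). The guard is an upright plate on the robot's side of the rail, inner face 40 mm from the rail's axis, from y = -252 to +105 mm and z = 60 to 120 mm; its struts reach out to 52 mm. Behind it there is no room to hook a sample on.
- timer: Timer, fixed: grey box 100 x 120 x 60 mm, origin under its centre. In the middle of its top a square well 18 x 18 mm, between two yellow lines, with the green start button sunk 6 mm below the top face. Fingers do not fit in.
- start_button (a joint): travel of the start button in m: 0 up, 0.005 fully down; a spring resists with 1.4 N at first and 4.9 N fully down
- button_top (a point): centre of the start button's top face (button 15 mm diameter, 54 mm above the table when up; pressed straight down)
- stand: Stylus stand, fixed: dark wooden block 50 x 50 x 60 mm, origin under its centre, with a vertical hole of 15 mm diameter, 52 mm deep, in the middle of its top
- stylus: Stylus, loose, 40 g, standing in the stand: origin at the centre of its tip, z up along its axis. Steel tip rod 6 mm diameter from 0 to 45 mm, black collar 22 mm diameter from 45 to 51 mm (it rests on the stand's top, so the tip is then 15 mm above the table), orange round handle 15 mm diameter from 51 to 115 mm: grip it there
- sample_red: Red sample on a hanger, loose, one rigid piece, 160 to 260 g, may be absent. Stands upright on the table, hook mouth away from the robot (+x) within 0.5 rad. Origin under the block's centre, z up. Painted block 50 (x) x 56 (y) x 30 mm high. On top a black grip tab, 12 mm thick in y, 30 mm in x, from z = 90 to 134 mm, centred over the block.
- hook_red (a point): Inner peak of the red hook, 88 mm above the block's underside, straight over its centre; it lies 7 mm above the rail's axis when hung. The hook is an aluminium strip 12 mm wide in y: it rises at x = -21 to -15 mm, bends over in an inverted V and ends in a lip at x = 13 to 18 mm down to z = 70 mm. The mouth, between block top (30 mm) and lip, opens to +x.
- band_red: Red band, 14 mm wide, on the rail, with red squares on the base board below it; origin on the rail's axis at the band's middle, axes as the station's. Which colour is at which of the four places (90 mm apart) varies.
- sample_blue: Blue sample on a hanger, loose, one rigid piece, 160 to 260 g, may be absent. Stands upright on the table, hook mouth away from the robot (+x) within 0.5 rad. Origin under the block's centre, z up. Painted block 50 (x) x 56 (y) x 30 mm high. On top a black grip tab, 12 mm thick in y, 30 mm in x, from z = 90 to 134 mm, centred over the block.
- hook_blue (a point): Inner peak of the blue hook, 88 mm above the block's underside, straight over its centre; it lies 7 mm above the rail's axis when hung. The hook is an aluminium strip 12 mm wide in y: it rises at x = -21 to -15 mm, bends over in an inverted V and ends in a lip at x = 13 to 18 mm down to z = 70 mm. The mouth, between block top (30 mm) and lip, opens to +x.
- band_blue: Blue band, 14 mm wide, on the rail, with blue squares on the base board below it; origin on the rail's axis at the band's middle, axes as the station's. Which colour is at which of the four places (90 mm apart) varies.
- sample_yellow: Yellow sample on a hanger, loose, one rigid piece, 160 to 260 g, may be absent. Stands upright on the table, hook mouth away from the robot (+x) within 0.5 rad. Origin under the block's centre, z up. Painted block 50 (x) x 56 (y) x 30 mm high. On top a black grip tab, 12 mm thick in y, 30 mm in x, from z = 90 to 134 mm, centred over the block.
- hook_yellow (a point): Inner peak of the yellow hook, 88 mm above the block's underside, straight over its centre; it lies 7 mm above the rail's axis when hung. The hook is an aluminium strip 12 mm wide in y: it rises at x = -21 to -15 mm, bends over in an inverted V and ends in a lip at x = 13 to 18 mm down to z = 70 mm. The mouth, between block top (30 mm) and lip, opens to +x.
- band_yellow: Yellow band, 14 mm wide, on the rail, with yellow squares on the base board below it; origin on the rail's axis at the band's middle, axes as the station's. Which colour is at which of the four places (90 mm apart) varies.
- sample_green: Green sample on a hanger, loose, one rigid piece, 160 to 260 g, may be absent. Stands upright on the table, hook mouth away from the robot (+x) within 0.5 rad. Origin under the block's centre, z up. Painted block 50 (x) x 56 (y) x 30 mm high. On top a black grip tab, 12 mm thick in y, 30 mm in x, from z = 90 to 134 mm, centred over the block.
- hook_green (a point): Inner peak of the green hook, 88 mm above the block's underside, straight over its centre; it lies 7 mm above the rail's axis when hung. The hook is an aluminium strip 12 mm wide in y: it rises at x = -21 to -15 mm, bends over in an inverted V and ends in a lip at x = 13 to 18 mm down to z = 70 mm. The mouth, between block top (30 mm) and lip, opens to +x.
- band_green: Green band, 14 mm wide, on the rail, with green squares on the base board below it; origin on the rail's axis at the band's middle, axes as the station's. Which colour is at which of the four places (90 mm apart) varies.
- tape_roll: Bystander, loose: blue tape roll, ring 90 across, 25 tall mm, not to be disturbed
- sanding_block: Bystander, loose: cork sanding block 60 x 45 x 30 mm, not to be disturbed
- glue_bottle: Bystander, loose: white glue bottle 60 across, 160 tall mm, not to be disturbed
- filler_tin: Bystander, loose: filler tin 66 across, 80 tall mm, not to be disturbed
Things that resemble listed ones, but are neither listed nor needed, are in the scene too. Of the things that look like the sample_yellow, the larger one is meant.

How it is judged:
By the outcome, as a careful person would: the job done as asked, in the order asked, and still so for the second after the job is handed in, with the robot touching nothing.
Of sample_red, sample_blue, sample_yellow, sample_green only 3 to 4 are there at a start; the rules pass over those that are not, and their reading is None.
At some moment in a run one of sample_red, sample_blue, sample_yellow, sample_green may be knocked a few centimetres aside while the robot is not near it.
It also fails if it takes over 210 s, if anything falls off the work surface, if the arm or the gripper's body presses on something with over 40 N, if the wrist force passes 120 N, or if a joint passes its speed limit or range.

## Robot

A 6-joint arm with a two-finger parallel gripper is mounted at the origin on the work surface. World frame = base frame: x ahead of the robot, y to its left, z up, the work surface at z = 0. Lengths are in m, angles in rad, forces in N, time in s.
With the tool pointing down it reaches from about 0.25 to 0.725 m from the base axis. Payload 4 kg.
Tool frame: the origin (TCP) lies on the centre line of the jaws, within the pads' length; the fingertips stand 22 mm ahead of it and the grasp point (between the pads) lies 3 mm ahead of it (bot.tip_reach is the distance from the TCP to the fingertips, in m); z points along the fingers, y is the line along which they close (so a half turn about z gives the same grasp; the last joint's range is limited). The gripper opens to 85 mm and grips with 20 to 120 N. Pads are 22 mm wide; open, the fingers measure 114 mm over their backs; the gripper's body (76 mm by 85 mm) begins 54 mm behind the grasp point. The pads swing forward as they close: fully open they stand 13 mm farther back than shut.
Start: joints at [1.231, 0.241, 0.005, 1.335, 0, 1.571], TCP at [0.167, 0.471, 0.253] pointing down, gripper open.
Joint ranges: [-2.72, 2.72], [-1.05, 1.87], [-1.09, 1.28], [-1.99, 2.15], [-1.42, 1.44], [-3.14, 3.14]. Speed limits (rad/s): [2.79, 2.79, 3.14, 3.14, 3.14, 3.14].

## Interface

Orientations are given as a unit quaternion [x, y, z, w].
In Python, from workcell import bot gives the robot as it stands. The module is installed in compiled form; this text tells all that it offers.
- The arm moves only by the tool apply_moves, never from a script. Its argument "commands" is a list of rows, each a list of 4 numbers: the shift along the tool's x, y, z scaled (see below), then the turn about the tool's z scaled (see below). In form: [[tx, ty, tz, roll], ...]. A call has exactly 5 rows; each row shifts and turns the commanded pose from where the row before left it, along the tool's axes as they then stand; what a row does not reach is not made up. The controller multiplies each number of a shift by 20 mm and each number of a turn by 60 degrees. A row lasts 1/12 s, in which the tool goes at most 41.7 mm and 7.16 degrees, less where a joint would pass 70% of its speed; a pose out of reach is approached as far as the arm can. A call with a number of a shift or a turn outside -1 to 1 is refused whole. A call with a gripper value outside its range is refused whole. "claw" is the closure, from 0 (fully open) to 1 (shut), set as the call begins (left out, the last holds). The fingers move at their own pace and stop on an object; the grip force is fixed at half the most. Time passes only in rows, so rows that do not move let the fingers close, or fill a call up. It gives the time, the measured TCP pose, the force, the opening and the grip force at its end, in the units of the state.
- bot.get_obs(): the state, without advancing time (a new reading comes with each control period).
- bot.camera(name): name is "side" or "top"; returns a dict with "image" (420x560x3 uint8, blue, green, red), "camera_matrix" (3x3 intrinsics, pixels), "k1" (the pictures are not rectified: a ray, as slopes to the right and down, at radius r is drawn at 1 + k1 r^2 times it, then the intrinsics apply), "R" (3x3) and "t" (3): a world point X has camera coordinates R X + t. Camera axes: x right, y down, z forward; pixel columns grow to the right and rows downward; lengths in m; the calibration is good to about 2 mm. A picture is of the moment at which its call begins. There is no depth.
- bot.job_done(): hands the job in; it is judged then, once.
The state is a dict: "clock": time; "joint_pos": joint angles; "joint_vel": joint speeds; "tau": joint torques, N m; "eef_pos": TCP position; "tool_rot": TCP orientation; "ft_force": force on the tool from outside, world axes, zero at the start; "ft_torque": the same for the moment, N m; "grip_width": finger opening in m; "grasp_force": force on a finger pad.
Only numpy, scipy, OpenCV 4.12 (cv2) and the standard library are available. Lean on these libraries where they do the work, as an engineer would, in place of code of your own. Each camera call takes 0.05 s, during which the arm holds its last target. There are 200 camera calls.

## Working session

There is one attempt and no reset: what is moved stays moved. The work goes in short steps, Python scripts to look and compute and a tool call to move; the robot and the scene stay as the last step left them, time stands still between calls to the robot, and variables do not carry over. Pictures are saved under pics/ and viewed, at most 14 in all, crops included, and the job is handed in when it is done.

Besides the shell and the picture viewer there is one more tool, called after "Emit:" in YAML: its name, and indented under it one key for each argument. apply_moves: Moves the arm, as the interface text tells. Shifts and turns lie within -1 to 1; 1 stands for 20 mm of shift or 60 degrees of turn. Its arguments: {"type":"object","properties":{"commands":{"type":"array","items":{"type":"array","items":{"type":"number","minimum":-1,"maximum":1}}},"claw":{"type":"number"}},"required":["commands"]}

```bash
mkdir -p pics; cat > h.py <<'E'
import numpy as np, cv2
from workcell import bot
def snap(tag):
    out={}
    for n in("side","top"):
        c=bot.camera(n); out[n]=c; cv2.imwrite(f"pics/{tag}_{n}.png",c["image"])
        np.savez(f"pics/{tag}_{n}.npz",**{k:np.array(v) for k,v in c.items()})
    return out
def load(tag,n): return np.load(f"pics/{tag}_{n}.npz")
def ray(c,u,v):
    K=c["camera_matrix"];d=np.array([(u-K[0,2])/K[0,0],(v-K[1,2])/K[1,1]]);s=d.copy();k=float(c["k1"])
    for _ in range(30): s=d/(1+k*(s@s))
    R=c["R"];w=R.T@np.array([s[0],s[1],1]);return -R.T@c["t"],w/np.linalg.norm(w)
def atz(c,u,v,z):
    o,w=ray(c,u,v);return o+w*(z-o[2])/w[2]
def tri(c1,p1,c2,p2):
    o1,a=ray(c1,*p1);o2,b=ray(c2,*p2)
    s=np.linalg.lstsq(np.c_[a,-b],o2-o1,rcond=None)[0]
    return (o1+a*s[0]+o2+b*s[1])/2,np.linalg.norm(o1+a*s[0]-o2-b*s[1])
def proj(c,X):
    x=c["R"]@np.array(X)+c["t"];s=x[:2]/x[2];s=s*(1+float(c["k1"])*(s@s));K=c["camera_matrix"]
    return s[0]*K[0,0]+K[0,2],s[1]*K[1,1]+K[1,2]
E
python3 - <<'E'
from h import *
o=snap("a")
for n,c in o.items(): print(n,-c["R"].T@c["t"],c["R"][2],c["camera_matrix"][0],c["k1"])
print(bot.get_obs())
E
```

```text
side [ 0.00098683 -0.92564851  0.73587884] [ 0.40530432  0.76894815 -0.49441597] [544.10469027   0.         277.63673753] -0.21683070433080753
top [0.34316883 0.02196981 1.04800675] [ 0.1610598  -0.01033884 -0.98689049] [401.9935097    0.         278.80099535] 0.026192848158948352
{'clock': 0.1, 'joint_pos': array([ 1.23099740e+00,  2.41349598e-01,  3.89698196e-03,  1.33518350e+00,
       -1.44364330e-05,  1.57076186e+00]), 'joint_vel': array([-0.0017722 ,  0.00038717,  0.00237641, -0.00011779, -0.00154405,
       -0.00062052]), 'tau': array([-4.29109514e-04, -3.73136795e+01,  2.53010327e+01,  1.08983627e-02,
       -4.56485895e-05,  3.41020140e-06]), 'eef_pos': array([0.16648591, 0.470938  , 0.25251047]), 'tool_rot': array([ 1.69066197e-01,  9.85604269e-01, -9.07867382e-04, -1.48440090e-04]), 'ft_force': array([-0.43560947, -0.46124976,  0.76137482]), 'ft_torque': array([ 0.00808666, -0.00453688, -0.01374634]), 'grasp_force': 0.0, 'grip_width': 0.08522761319335517}
```

View pics/a_side.png

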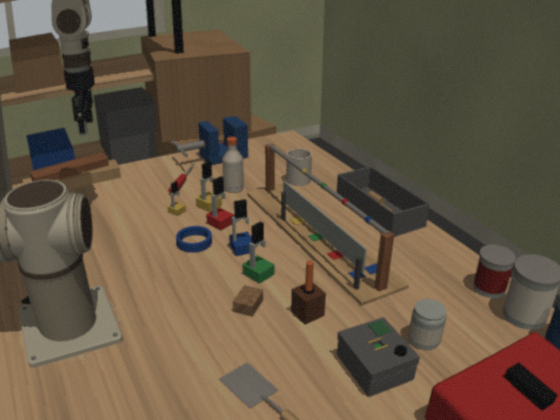

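View pics/a_top.png

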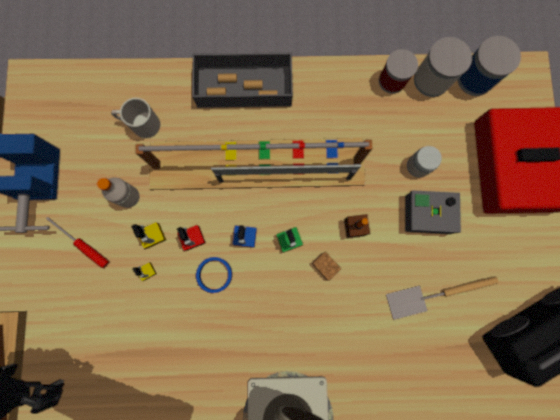

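Top view: robot at the bottom, samples yellow (150,235), red (192,237), blue (244,236) and green (290,240). Bands from the open end: yellow 230, green 264, red 298, blue 332. The small yellow decoy is at (146,271).

```bash
python3 - <<'E'
from h import *
t=cv2.imread("pics/a_top.png");s=cv2.imread("pics/a_side.png")
cv2.imwrite("pics/ct.png",cv2.resize(t[210:260,125:385],None,fx=3,fy=3,interpolation=3))
a=cv2.resize(t[205:260,128:310],None,fx=4.3,fy=4.3,interpolation=2)
b=cv2.resize(t[128:195,130:380],None,fx=3.13,fy=3.13,interpolation=2)
b=b[:, :a.shape[1]]; 
a=cv2.copyMakeBorder(a,0,0,0,max(0,b.shape[1]-a.shape[1]),0)
print(a.shape,b.shape)
cv2.imwrite("pics/ct.png",np.vstack([a,b]))
cv2.imwrite("pics/cs.png",cv2.resize(s[155:290,165:290],None,fx=4.4,fy=4.4,interpolation=2))
cv2.imwrite("pics/cs2.png",cv2.resize(s[230:390,260:420],None,fx=3.7,fy=3.7,interpolation=2))
E
```

```text
(236, 783, 3) (210, 782, 3)Traceback (most recent call last):
  File "<stdin>", line 9, in <module>
    return _nx.concatenate(arrs, 0, dtype=dtype, casting=casting)
           ~~~~~~~~~~~~~~~^^^^^^^^^^^^^^^^^^^^^^^^^^^^^^^^^^^^^^^
ValueError: all the input array dimensions except for the concatenation axis must match exactly, but along dimension 1, the array at index 0 has size 783 and the array at index 1 has size 782
```

View pics/ct.png

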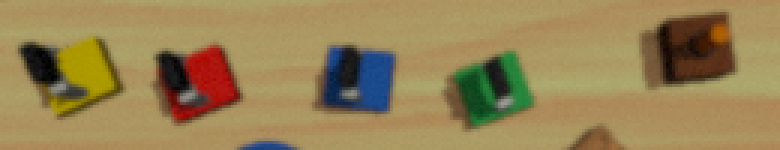

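The ct crop (3x, offset 125,210) shows four tabs leaning up and left. Tab tops are near (28,45), (165,58), (345,47) and (487,60) in the crop. Next I'll crop the station and stylus.

```bash
python3 - <<'E'
from h import *
t=cv2.imread("pics/a_top.png");s=cv2.imread("pics/a_side.png")
f=lambda i,k:cv2.resize(i,None,fx=k,fy=k,interpolation=2)
a=f(t[130:200,130:380],3)[:,:750];b=f(t[180:250,335:475],5)[:, :750]
b=cv2.copyMakeBorder(b,0,0,0,50,cv2.BORDER_CONSTANT)
cv2.imwrite("pics/c1.png",np.vstack([a,b]))
cv2.imwrite("pics/c2.png",f(s[140:290,160:290],4))
cv2.imwrite("pics/c3.png",f(s[135:395,250:420],2.3) if 0 else f(s[140:400,250:470],2.3))
E
```

```text
(no output)
```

View pics/c1.png

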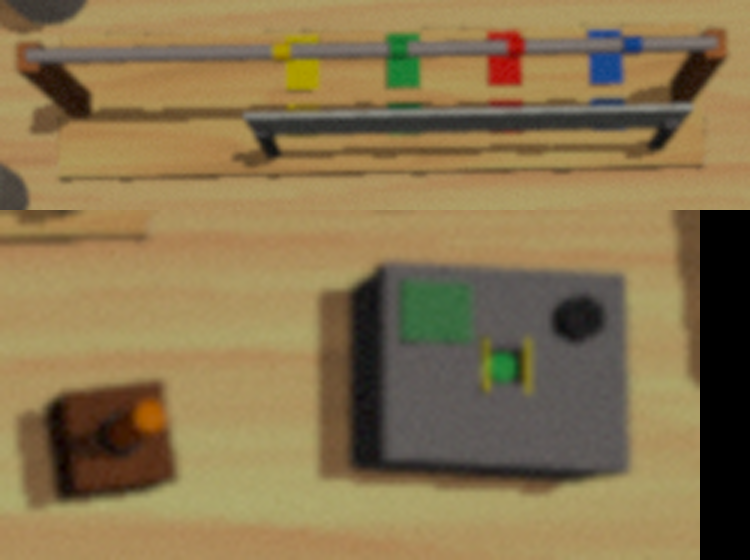

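View pics/c3.png

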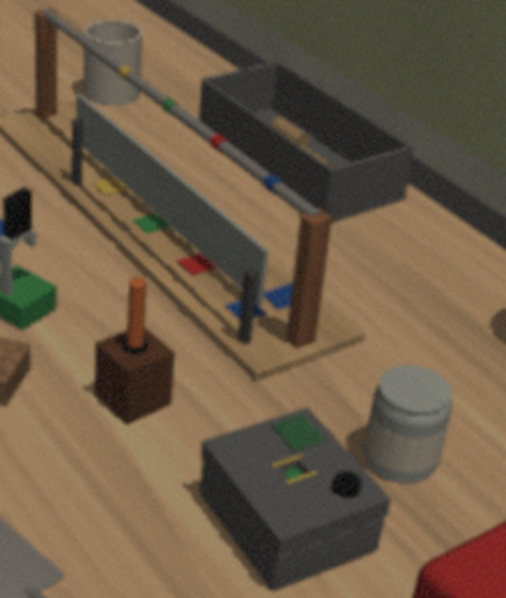

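c1 (3x at 130,130) shows the rail bands at yellow (282,51), green (404,46), red (515,45) and blue (631,44). The stylus handle top is at (150,417) and the button at (504,368), both in the lower part (5x at 335,180, 210 rows down). c3 (2.3x at 250,140) shows the bands at (124,70), (168,104), (217,141) and (271,181), the stylus top at (137,284), and the button near (293,470).

```bash
cat > fit.py <<'E'
from h import *
from scipy.optimize import minimize
def box(x0,x1,y0,y1,z0,z1): return np.array([[x,y,z] for x in(x0,x1) for y in(y0,y1) for z in(z0,z1)],float)
def poly(*p): return np.array(p,float)
B=lambda sx,sy,z0,z1:[("s",box(-sx,sx,-sy,sy,z0,z1)),("t",box(-sx,sx,-sy,sy,z1,z1))]
sample=B(.025,.028,0,.03)+[("k",box(-.021,-.015,-.006,.006,.03,.075)),("b",box(-.015,.015,-.006,.006,.09,.134))]
timer=B(.05,.06,0,.06)
stand=B(.025,.025,0,.06)+[("k",box(-.0075,.0075,-.0075,.0075,.066,.130))]
def cost(p,parts,views,rois,fz):
    x,y,a=p[:3];z=p[3] if fz else 0;tot=0
    Rz=np.array([[np.cos(a),-np.sin(a),0],[np.sin(a),np.cos(a),0],[0,0,1]])
    for c,roi in zip(views,rois):
        u0,v0,u1,v1=roi;S=6;lab=np.zeros(((v1-v0)*S,(u1-u0)*S),np.uint8)
        names=[]
        for n,P in parts:
            if n not in names:names.append(n)
            q=np.array([proj(c,Rz@X+[x,y,z]) for X in P]);q=(q+.5-[u0,v0])*S-.5
            cv2.fillConvexPoly(lab,cv2.convexHull(np.round(q*16).astype(np.int32)),names.index(n)+1,shift=4)
        W=np.stack([cv2.resize((lab==i).astype(np.float32),(u1-u0,v1-v0),interpolation=cv2.INTER_AREA) for i in range(len(names)+1)],-1)
        W=cv2.GaussianBlur(W,(0,0),.8).reshape(-1,len(names)+1)
        I=c["image"][v0:v1,u0:u1].reshape(-1,3).astype(float)
        sol=np.linalg.lstsq(W,I,rcond=None)[0];tot+=((W@sol-I)**2).mean()
    return tot
def fit(parts,views,xy,a0=0,m=9,zt=.14,fz=True,r=.045,seeds=(-.35,0,.35)):
    rois=[]
    for c in views:
        q=np.array([proj(c,X+[xy[0],xy[1],0]) for X in box(-r,r,-r,r,0,zt)])
        lo=np.floor(q.min(0)).astype(int);hi=np.ceil(q.max(0)).astype(int)
        lo=np.maximum(lo,0);hi=np.minimum(hi,[559,419]);rois.append((*lo,*hi))
    best=None
    for s in seeds:
        p0=[*xy,a0+s]+([0.] if fz else [])
        sim=np.array([p0]+[np.array(p0)+d for d in np.diag([.008,.008,.2,.008][:len(p0)])])
        r_=minimize(cost,p0,(parts,views,rois,fz),method="Nelder-Mead",options=dict(initial_simplex=sim,xatol=2e-4,fatol=.01,maxiter=400))
        if best is None or r_.fun<best.fun:best=r_
    return best
def V(tag):
    return [{k:v for k,v in load(tag,n).items()} for n in("side","top")]
E
python3 - <<'E'
from fit import *
v=V("a");s,t=v
f=lambda p,k,o:((p[0]+.5)/k-.5+o[0],(p[1]+.5)/k-.5+o[1])
for n,a,b in [("y",(282,51),(124,70)),("g",(404,46),(168,104)),("r",(515,45),(217,141)),("b",(631,44),(271,181))]:
    print(n,tri(t,f(a,3,(130,130)),s,f(b,2.3,(250,140))))
print("button",tri(t,f((504,158),5,(335,180)),s,f((293,470),2.3,(250,140))))
print("stytop",tri(t,f((150,207),5,(335,180)),s,f((137,284),2.3,(250,140))))
for n,uv,parts,a in [("Y",(150,235),sample,0),("R",(192,237),sample,0),("B",(244,236),sample,0),("G",(290,240),sample,0),("timer",(435,212),timer,0),("stand",(357,228),stand,0)]:
    xy=atz(t,*uv,.03)[:2]
    for fz in(True,False):
        r=fit(parts,v,xy,a,fz=fz,r=.09 if n=="timer" else .05,zt=.07 if n=="timer" else .14);print(n,xy.round(3),r.x.round(4),round(r.fun,1))
E
```

```text
y (array([0.6360457 , 0.1372803 , 0.15551955]), np.float64(0.002686023071526))
g (array([0.63664163, 0.04432984, 0.15607002]), np.float64(0.00622988976162401))
r (array([ 0.63837952, -0.04176999,  0.15315172]), np.float64(0.0033267388176635732))
b (array([ 0.63802172, -0.13148664,  0.15390297]), np.float64(0.001942328419749695))
button (array([ 0.49252084, -0.37766009,  0.05925314]), np.float64(0.0006604320747000134))
stytop (array([ 0.46197158, -0.18501898,  0.12782576]), np.float64(0.0011106534012338962))
Y [0.449 0.338] [0.45   0.3386 0.4208 0.0034] 1186.4
Y [0.449 0.338] [0.4503 0.3397 0.4147] 1191.7
R [0.442 0.232] [4.423e-01 2.380e-01 3.374e-01 4.000e-04] 1220.5
R [0.442 0.232] [0.4421 0.2381 0.3311] 1221.1
B [0.442 0.101] [ 0.4432  0.1023 -0.1436 -0.0011] 1099.1
B [0.442 0.101] [ 0.4429  0.102  -0.1419] 1100.7
G [ 0.43  -0.016] [ 0.4322 -0.0119  0.3505 -0.0008] 1013.1
G [ 0.43  -0.016] [ 0.4319 -0.0121  0.3699] 1012.6
timer [ 0.495 -0.388] [ 4.934e-01 -3.768e-01 -5.870e-02 -1.000e-04] 1028.2
timer [ 0.495 -0.388] [ 0.4933 -0.3767 -0.0575] 1028.1
stand [ 0.458 -0.187] [ 0.4623 -0.1833  0.1216 -0.0005] 507.4
stand [ 0.458 -0.187] [ 0.4623 -0.1834  0.1225] 508.0
```

```bash
python3 - <<'E'
from fit import *
v=V("a")
# board, rail, posts, guard plate (guard on -x side)
st=[("brd",box(-.065,.065,-.285,.285,0,.012)),
("post",box(-.012,.012,.256,.274,.012,.154)),("rail",box(-.006,.006,-.256,.256,.144,.156)),("post",box(-.012,.012,-.274,-.256,.012,.154)),
("g",box(-.043,-.040,-.252,.105,.06,.12))]
for fz in(True,False):
    r=fit(st,v,np.array([.637,.0]),0,fz=fz,r=.3,zt=.16,seeds=(0,.02));print(r.x.round(4),r.fun)
x,y,a=r.x
R=np.array([[np.cos(a),-np.sin(a)],[np.sin(a),np.cos(a)]])
for b in [(.636,.1373),(.6366,.0443),(.6384,-.0418),(.638,-.1315)]: print((R.T@(np.array(b)-[x,y])).round(4))
for u in [.18,-.15,0]: print(u,(R@[0,u]+[x,y]).round(4))
# refine bands along rail: colour profile in both views
for n,c in zip("st",v):
    hsv=cv2.cvtColor(c["image"],cv2.COLOR_BGR2HSV)
    us=np.arange(-.24,.24,.001)
    P=np.array([proj(c,[*(R@[0,u]+[x,y]),.150]) for u in us],np.float32)
    h=cv2.remap(hsv,P[:,0].reshape(1,-1),P[:,1].reshape(1,-1),1)[0]
    m=h[:,1]>110
    lab,k=0,[]
    runs=np.split(np.arange(len(us)),np.where(np.diff(m.astype(int))!=0)[0]+1)
    print(n,[(round(us[q].mean(),4),len(q),int(np.median(h[q,0]))) for q in runs if m[q[0]]])
E
```

```text
[ 0.6453  0.0263  0.0023 -0.0268] 2213.8643330654345
[ 0.637   0.0162 -0.0062] 2223.835295496091
[-0.0017  0.1211]
[-0.0005  0.0281]
[ 0.0018 -0.058 ]
[ 0.0019 -0.1477]
0.18 [0.6381 0.1962]
-0.15 [ 0.636  -0.1338]
0 [0.637  0.0162]
s [(np.float64(-0.2245), 28, 12), (np.float64(-0.1445), 10, 109), (np.float64(-0.053), 15, 1), (np.float64(0.037), 7, 64), (np.float64(0.129), 13, 22)]
t [(np.float64(-0.2265), 28, 20), (np.float64(-0.1495), 12, 111), (np.float64(-0.0595), 16, 3), (np.float64(0.0315), 12, 67), (np.float64(0.1215), 16, 25)]
```

```bash
python3 - <<'E'
from fit import *
from scipy.optimize import least_squares
s,t=V("a")
f=lambda p,k,o:((p[0]+.5)/k-.5+o[0],(p[1]+.5)/k-.5+o[1])
T=lambda p:f(p,3,(130,130));S=lambda p:f(p,2.3,(250,140))
loc=[.12,.03,-.06,-.15]
tb=[(282,51),(404,46),(515,45),(631,44)];sb=[(124,70),(168,104),(217,141),(271,181)]
def res(p,full=True):
    x,y,a,z=p[:4];d=p[4];o=[]
    for l,q,w in zip(loc,tb,sb):
        X=[x-np.sin(a)*(l+d),y+np.cos(a)*(l+d),.150+z]
        o+=list(np.subtract(proj(t,X),T(q)))+list(np.subtract(proj(s,X),S(w)))
    for l,q,w in [(.265,(30,55),(44,14)),(-.265,(714,42),(313,215))]:
        X=[x-np.sin(a)*l,y+np.cos(a)*l,.154+z]
        o+=list(np.subtract(proj(t,X),T(q)))+list(np.subtract(proj(s,X),S(w)))
    o+=[z/.002]
    return o
r=least_squares(res,[.637,.016,0,0,0],x_scale=[.01,.01,.01,.01,.01]);print(r.x.round(4),np.round(r.fun,1))
E
```

```text
[ 0.6378  0.0667  0.0024  0.0012 -0.0486] [-0.3  0.5  0.9  1.2 -2.1  1.5  0.8  0.7 -0.3  1.1  0.6  0.6 -0.2  0.7
  0.5  1.  -1.2  0.   0.5 -2.1  1.1  0.2  1.5 -1.   0.6]
```

```bash
cat > plan.py <<'E'
from h import *
def go(x=None,y=None,z=None,phi=None):
    o=bot.get_obs();p=o["eef_pos"];q=o["tool_rot"]
    from scipy.spatial.transform import Rotation as Ro
    M=Ro.from_quat(q).as_matrix();ph=np.degrees(np.arctan2(M[1,1],M[0,1]))
    t=np.array([p[i] if w is None else w for i,w in enumerate((x,y,z))])
    print("t",round(o["clock"],2),"pos",p.round(4),"phi",ph.round(2),"tilt",M[:2,2].round(4),"w",round(o["grip_width"],4),"gf",round(o["grasp_force"],1),"F",o["ft_force"].round(1))
    if phi is not None:
        print("roll units",round(-(phi-ph)/60,3)); ph=phi
    a=np.radians(ph);X=np.array([-np.sin(a),np.cos(a),0]);Y=np.array([np.cos(a),np.sin(a),0])
    d=t-p;print("shift units (after roll)",[round(float(k)/.02,2) for k in(d@X,d@Y,-d[2])])
E
python3 -c "
from plan import *
go(.443,.102,.25,81.8)
s,t=[load('a',n) for n in ('side','top')]
print('glue',atz(t,104,184,.16),atz(t,122,194,.1))"
```

```text
t 0.1 pos [0.1665 0.4709 0.2525] phi 70.53 tilt [-0.0006 -0.0017] w 0.0852 gf 0.0 F [-0.4 -0.5  0.8]
roll units -0.188
shift units (after roll) [-16.32, -16.29, 0.13]
glue [0.55271535 0.40358066 0.16      ] [0.54172072 0.38571841 0.1       ]
```

Emit:
apply_moves:
  commands:
    - [0,0,0,-0.094]
    - [0,0,0,-0.094]
    - [-1,-1,0,0]
    - [-1,-1,0,0]
    - [-1,-1,0,0]
  claw: 0

```text
clock: 0.52
eef_pos: [0.2175, 0.4026, 0.2526]
tool_rot: [0.071, 0.998, -0.001, -0.0]
ft_force: [-0.0, 0.1, 0.5]
grip_width: 0.0856
grasp_force: 0.0
```

Emit:
apply_moves:
  commands:
    - [-1,-1,0,0]
    - [-1,-1,0,0]
    - [-1,-1,0,0]
    - [-1,-1,0,0]
    - [-1,-1,0,0]

```text
clock: 0.93
eef_pos: [0.3025, 0.2889, 0.253]
tool_rot: [0.071, 0.997, -0.0, -0.0]
ft_force: [0.9, 0.6, 0.1]
grip_width: 0.0853
grasp_force: 0.0
```

Emit:
apply_moves:
  commands:
    - [-1,-1,0,0]
    - [-1,-1,0,0]
    - [-1,-1,0,0]
    - [-1,-1,0,0]
    - [-1,-1,0,0]

```text
clock: 1.35
eef_pos: [0.3873, 0.1756, 0.253]
tool_rot: [0.071, 0.997, -0.0, -0.0]
ft_force: [0.7, 0.5, 0.1]
grip_width: 0.0855
grasp_force: 0.0
```

Emit:
apply_moves:
  commands:
    - [-1,-1,0,0]
    - [-1,-1,0,0]
    - [-1,-1,0,0]
    - [-0.3,-0.3,0,0]
    - [0,0,0,0]

```text
clock: 1.77
eef_pos: [0.4436, 0.1008, 0.2527]
tool_rot: [0.073, 0.997, -0.0, -0.0]
ft_force: [0.2, 0.2, -0.3]
grip_width: 0.0854
grasp_force: 0.0
```

```bash
python3 -c "
from plan import *
go(.443,.102,.118,81.8)"
```

```text
t 1.77 pos [0.4436 0.1008 0.2527] phi 81.6 tilt [-0.0009 -0.0003] w 0.0854 gf 0.0 F [ 0.2  0.2 -0.3]
roll units -0.003
shift units (after roll) [0.04, 0.05, 6.74]
```

Emit:
apply_moves:
  commands:
    - [0.04,0.05,1,0]
    - [0,0,1,0]
    - [0,0,1,0]
    - [0,0,1,0]
    - [0,0,1,0]

```text
clock: 2.18
eef_pos: [0.4411, 0.1046, 0.1524]
tool_rot: [0.071, 0.998, 0.0, -0.0]
ft_force: [-0.8, -0.2, 0.2]
grip_width: 0.0854
grasp_force: 0.0
```

Emit:
apply_moves:
  commands:
    - [0,0,1,0]
    - [0,0,0.74,0]
    - [0,0,0,0]
    - [0,0,0,0]
    - [0,0,0,0]

```text
clock: 2.6
eef_pos: [0.4424, 0.1042, 0.1193]
tool_rot: [0.071, 0.997, 0.0, 0.0]
ft_force: [0.0, -1.2, -0.4]
grip_width: 0.0854
grasp_force: 0.0
```

Emit:
apply_moves:
  commands:
    - [0,0,0,0]
    - [0,0,0,0]
    - [0,0,0,0]
    - [0,0,0,0]
    - [0,0,0,0]
  claw: 1

```text
clock: 3.02
eef_pos: [0.4425, 0.1034, 0.1189]
tool_rot: [0.071, 0.997, 0.0, 0.0]
ft_force: [0.8, -0.1, -0.2]
grip_width: 0.0254
grasp_force: 0.0
```

Emit:
apply_moves:
  commands:
    - [0,0,0,0]
    - [0,0,0,0]
    - [0,0,0,0]
    - [0,0,0,0]
    - [0,0,0,0]

```text
clock: 3.43
eef_pos: [0.4422, 0.1033, 0.1185]
tool_rot: [0.071, 0.997, -0.0, -0.0]
ft_force: [-0.5, 0.3, -0.2]
grip_width: 0.0113
grasp_force: 59.7
```

```bash
python3 -c "
from plan import *
go(.56,.25,.25,90)"
```

```text
t 3.43 pos [0.4422 0.1033 0.1185] phi 81.81 tilt [-0.0002 -0.0002] w 0.0113 gf 59.7 F [-0.5  0.3 -0.2]
roll units -0.137
shift units (after roll) [-5.89, 7.34, -6.58]
```

Emit:
apply_moves:
  commands:
    - [0,0,-1,0]
    - [0,0,-1,0]
    - [0,0,-1,0]
    - [0,0,-1,-0.07]
    - [0,0,-1,-0.067]

```text
clock: 3.85
eef_pos: [0.4417, 0.1034, 0.2189]
tool_rot: [-0.002, 1.0, -0.0, -0.001]
ft_force: [-0.2, 0.2, -2.3]
grip_width: 0.0113
grasp_force: 59.1
```

Emit:
apply_moves:
  commands:
    - [-0.5,0.5,-1,0]
    - [-0.8,0.9,-0.6,0]
    - [-0.8,1,0,0]
    - [-0.8,1,0,0]
    - [-0.8,1,0,0]

```text
clock: 4.27
eef_pos: [0.5167, 0.1923, 0.2504]
tool_rot: [-0.0, 1.0, 0.0, -0.0]
ft_force: [0.7, -0.3, -2.3]
grip_width: 0.0114
grasp_force: 59.3
```

Emit:
apply_moves:
  commands:
    - [-0.8,1,0,0]
    - [-0.8,1,0,0]
    - [-0.6,0.9,0,0]
    - [0,0,0,0]
    - [0,0,0,0]

```text
clock: 4.68
eef_pos: [0.56, 0.2502, 0.2487]
tool_rot: [-0.001, 1.0, -0.001, -0.001]
ft_force: [-0.1, -0.5, -1.9]
grip_width: 0.0112
grasp_force: 59.3
```

```bash
python3 -c "
from plan import *
go(.56,.25,.2205,90)
snap('b')
i=[cv2.imread(f'pics/b_{n}.png') for n in('side','top')]
f=lambda i,k:cv2.resize(i,None,fx=k,fy=k,interpolation=2)
cv2.imwrite('pics/b.png',np.hstack([f(i[0][130:300,160:360],2),f(i[1][130:300,125:325],2)]))
"
```

```text
t 4.68 pos [0.56   0.2502 0.2487] phi 90.11 tilt [-0.0025 -0.0012] w 0.0112 gf 59.3 F [-0.1 -0.5 -1.9]
roll units 0.002
shift units (after roll) [-0.0, -0.01, 1.41]
```

View pics/b.png

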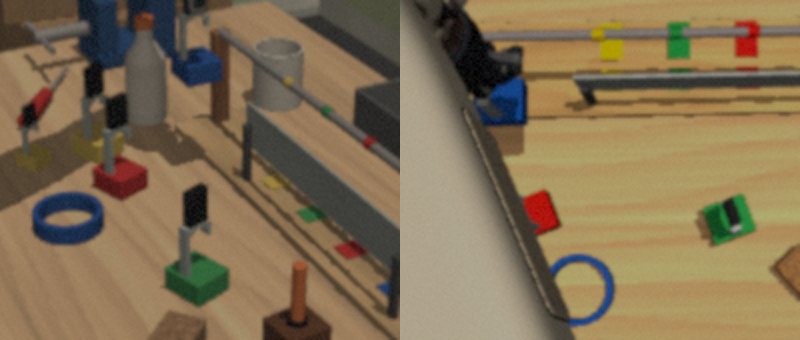

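Side view: the blue sample is held upright, with its block at about (197,65). The red, green and yellow samples have not moved.

Emit:
apply_moves:
  commands:
    - [0,0,0.7,0]
    - [0,0,0.7,0]
    - [-0.6,0,0,0]
    - [-0.6,0,0,0]
    - [-0.6,0,0,0]

```text
clock: 5.2
eef_pos: [0.5956, 0.2483, 0.2226]
tool_rot: [0.0, 1.0, -0.0, -0.001]
ft_force: [0.4, -0.1, -1.0]
grip_width: 0.0113
grasp_force: 59.3
```

Emit:
apply_moves:
  commands:
    - [-0.6,0,0,0]
    - [-0.6,0,0,0]
    - [-0.6,0,0,0]
    - [-0.27,0,0,0]
    - [0,0,0,0]

```text
clock: 5.62
eef_pos: [0.6381, 0.2484, 0.2222]
tool_rot: [0.001, 1.0, -0.0, -0.0]
ft_force: [0.4, 0.1, -3.2]
grip_width: 0.0111
grasp_force: 59.4
```

```bash
python3 -c "
from plan import *
go(.6365,.25,.1895,90)
snap('c')
i=[cv2.imread(f'pics/c_{n}.png') for n in('side','top')]
f=lambda i,k:cv2.resize(i,None,fx=k,fy=k,interpolation=2)
cv2.imwrite('pics/c.png',np.hstack([f(i[0][110:230,220:320],4),f(i[1][110:230,125:225],4)]))
"
```

```text
t 5.62 pos [0.6381 0.2484 0.2222] phi 89.93 tilt [-0.0002 -0.0002] w 0.0111 gf 59.4 F [ 0.4  0.1 -3.2]
roll units -0.001
shift units (after roll) [0.08, 0.08, 1.64]
```

View pics/c.png

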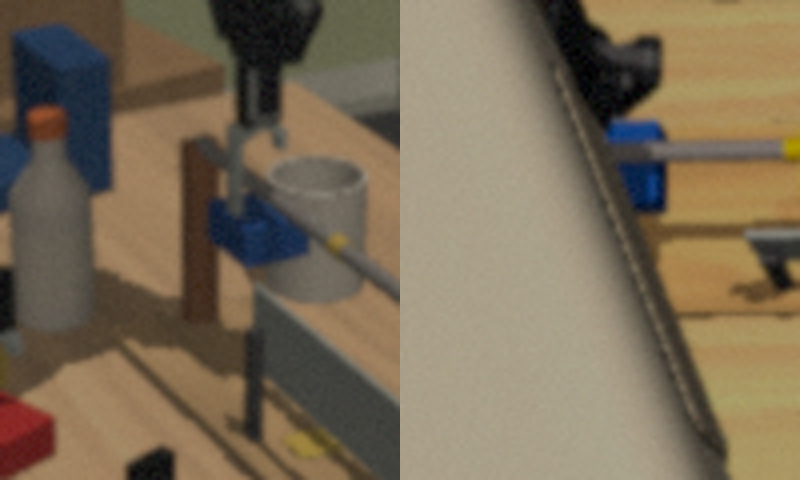

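The rail enters the mouth between the hook and the block, crossing near (240,170) in the side crop. Next, lower it.

Emit:
apply_moves:
  commands:
    - [0,0,0.5,0]
    - [0,0,0.5,0]
    - [0,0,0.45,0]
    - [0,0,0,0]
    - [0,0,0,0]

```text
clock: 6.13
eef_pos: [0.6364, 0.2493, 0.1919]
tool_rot: [-0.0, 1.0, -0.001, -0.002]
ft_force: [-0.4, -0.6, -1.9]
grip_width: 0.0111
grasp_force: 59.2
```

Emit:
apply_moves:
  commands:
    - [0,0,0.05,0]
    - [0,0,0.05,0]
    - [0,0,0,0]
    - [0,0,0,0]
    - [0,0,0,0]

```text
clock: 6.55
eef_pos: [0.6377, 0.2496, 0.1919]
tool_rot: [-0.0, 1.0, 0.0, 0.0]
ft_force: [0.3, -0.5, -2.5]
grip_width: 0.0115
grasp_force: 59.2
```

Emit:
apply_moves:
  commands:
    - [0,0,0.05,0]
    - [0,0,0,0]
    - [0,0,0,0]
    - [0,0,0,0]
    - [0,0,0,0]

```text
clock: 6.97
eef_pos: [0.6376, 0.2495, 0.1905]
tool_rot: [-0.0, 1.0, -0.0, 0.0]
ft_force: [0.5, 0.6, -2.3]
grip_width: 0.0111
grasp_force: 59.2
```

Emit:
apply_moves:
  commands:
    - [0,-0.6,0,0]
    - [0,-1,0,0]
    - [0,-1,0,0]
    - [0,-1,0,0]
    - [0,-1,0,0]

```text
clock: 7.38
eef_pos: [0.6374, 0.1558, 0.1905]
tool_rot: [-0.0, 1.0, -0.0, 0.0]
ft_force: [0.3, 0.6, -2.8]
grip_width: 0.0117
grasp_force: 59.3
```

Emit:
apply_moves:
  commands:
    - [0,-1,0,0]
    - [0,-1,0,0]
    - [0,-1,0,0]
    - [0,-1,0,0]
    - [0,-1,0,0]

```text
clock: 7.8
eef_pos: [0.6373, 0.0555, 0.1907]
tool_rot: [0.0, 1.0, -0.0, 0.0]
ft_force: [0.2, 0.9, -2.2]
grip_width: 0.0115
grasp_force: 59.3
```

Emit:
apply_moves:
  commands:
    - [0,-1,0,0]
    - [0,-1,0,0]
    - [0,-1,0,0]
    - [0,-1,0,0]
    - [0,-1,0,0]

```text
clock: 8.22
eef_pos: [0.6372, -0.0444, 0.1907]
tool_rot: [0.0, 1.0, -0.0, 0.0]
ft_force: [0.2, 0.3, -2.2]
grip_width: 0.0115
grasp_force: 59.3
```

Emit:
apply_moves:
  commands:
    - [0,-1,0,0]
    - [0,-1,0,0]
    - [0,-1,0,0]
    - [0,-1,0,0]
    - [0,-0.5,0,0]

```text
clock: 8.63
eef_pos: [0.6371, -0.1358, 0.1906]
tool_rot: [0.001, 1.0, -0.001, -0.0]
ft_force: [0.4, -0.2, -2.3]
grip_width: 0.0113
grasp_force: 59.4
```

```bash
python3 -c "
from plan import *
go(.638,-.132,.1885,90)
snap('d')
i=[cv2.imread(f'pics/d_{n}.png') for n in('side','top')]
f=lambda i,k:cv2.resize(i,None,fx=k,fy=k,interpolation=2)
cv2.imwrite('pics/d.png',np.hstack([f(i[0][150:270,300:420],3.3),f(i[1][110:230,280:400],3.3)]))
"
```

```text
t 8.63 pos [ 0.6371 -0.1358  0.1906] phi 89.86 tilt [-0.     -0.0014] w 0.0113 gf 59.4 F [ 0.4 -0.2 -2.3]
roll units -0.002
shift units (after roll) [-0.05, 0.19, 0.11]
```

View pics/d.png

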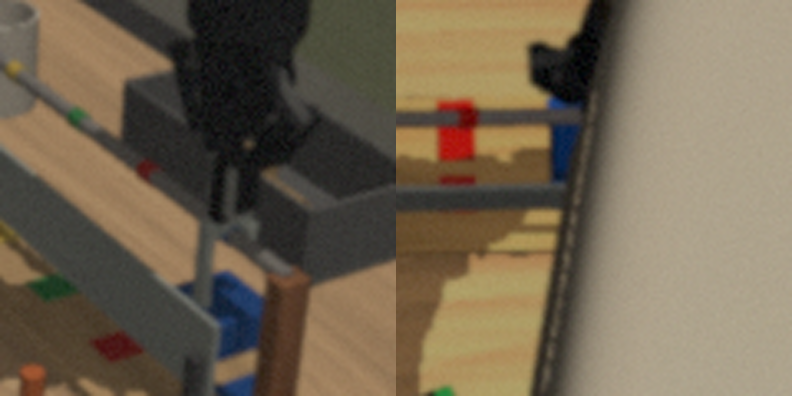

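The hook sits over the rail at about (225,220) in the side crop, at the blue band. Centre it and lower to contact.

Emit:
apply_moves:
  commands:
    - [0,0.19,0.05,0]
    - [0,0,0.05,0]
    - [0,0,0.05,0]
    - [0,0,0,0]
    - [0,0,0,0]

```text
clock: 9.15
eef_pos: [0.6378, -0.1276, 0.1875]
tool_rot: [-0.001, 1.0, 0.0, -0.0]
ft_force: [-0.4, 0.7, -2.8]
grip_width: 0.0111
grasp_force: 59.5
```

Emit:
apply_moves:
  commands:
    - [0,0,0.05,0]
    - [0,0,0,0]
    - [0,0,0,0]
    - [0,0,0,0]
    - [0,0,0,0]

```text
clock: 9.57
eef_pos: [0.6379, -0.1279, 0.1873]
tool_rot: [-0.001, 1.0, 0.001, 0.0]
ft_force: [-2.1, 4.5, 5.0]
grip_width: 0.0115
grasp_force: 60.4
```

Emit:
apply_moves:
  commands:
    - [0,0,0.05,0]
    - [0,0,0,0]
    - [0,0,0,0]
    - [0,0,0,0]
    - [0,0,0,0]

```text
clock: 9.98
eef_pos: [0.6379, -0.1279, 0.1872]
tool_rot: [-0.001, 1.0, 0.001, 0.001]
ft_force: [-3.8, 5.0, 9.5]
grip_width: 0.011
grasp_force: 61.1
```

Emit:
apply_moves:
  commands:
    - [0,0,-0.18,0]
    - [0,-0.2,0,0]
    - [0,0,0,0]
    - [0,0,0,0]
    - [0,0,0.1,0]

```text
clock: 10.4
eef_pos: [0.6378, -0.1335, 0.1872]
tool_rot: [0.0, 1.0, -0.0, 0.0]
ft_force: [-3.4, -1.0, 11.6]
grip_width: 0.0119
grasp_force: 61.5
```

Emit:
apply_moves:
  commands:
    - [0,0,0,0]
    - [0,0,0,0]
    - [0,0,0,0]
    - [0,0,0,0]
    - [0,0,0,0]
  claw: 0.7

```text
clock: 10.82
eef_pos: [0.6378, -0.1327, 0.1871]
tool_rot: [-0.0, 1.0, -0.0, 0.0]
ft_force: [1.0, 0.2, 0.3]
grip_width: 0.0253
grasp_force: 0.0
```

Emit:
apply_moves:
  commands:
    - [0,0,-0.5,0]
    - [0,0,-1,0]
    - [0,0,-1,0]
    - [0,0,-1,0]
    - [0,0,-1,0]

```text
clock: 11.23
eef_pos: [0.6377, -0.1327, 0.279]
tool_rot: [-0.0, 1.0, -0.0, 0.0]
ft_force: [1.0, -0.1, -0.3]
grip_width: 0.0256
grasp_force: 0.0
```

Emit:
apply_moves:
  commands:
    - [1,1,-0.5,0]
    - [1,1,0,0]
    - [1,1,0,0]
    - [1,1,0,0]
    - [1,1,0,0]

```text
clock: 11.65
eef_pos: [0.5368, -0.032, 0.2881]
tool_rot: [-0.0, 1.0, -0.0, 0.001]
ft_force: [0.3, 1.0, 0.0]
grip_width: 0.0248
grasp_force: 0.0
```

Emit:
apply_moves:
  commands:
    - [1,1,0,0]
    - [1,1,0,0]
    - [1,1,0,0]
    - [1,0,0,0]
    - [1,0,0,0]
  claw: 0

```text
clock: 12.07
eef_pos: [0.4368, 0.0283, 0.2881]
tool_rot: [-0.001, 1.0, 0.0, 0.001]
ft_force: [-0.4, -0.4, -0.1]
grip_width: 0.0836
grasp_force: 0.0
```

```bash
python3 - <<'E'
from fit import *
from plan import *
go();snap('e')
i=[cv2.imread(f'pics/e_{n}.png') for n in('side','top')]
f=lambda i,k:cv2.resize(i,None,fx=k,fy=k,interpolation=2)
cv2.imwrite('pics/e.png',np.hstack([f(i[0][140:300,150:410],1.8)[:, :],f(i[1][130:290,220:400],1.8)]))
v=V("e")
for n,xy in [("R",(.442,.238)),("G",(.432,-.012)),("Y",(.45,.339))]:
    print(n,fit(sample,v,np.array(xy),fz=False,r=.05).x.round(4), [fit(sample,[w],np.array(xy),fz=False,r=.05).x.round(4) for w in v])
E
```

```text
t 12.07 pos [0.4368 0.0283 0.2881] phi 90.17 tilt [0.0015 0.0001] w 0.0836 gf 0.0 F [-0.4 -0.4 -0.1]
shift units (after roll) [0.0, 0.0, -0.0]
R [0.4408 0.2369 0.3697] [array([0.4414, 0.236 , 0.4142]), array([0.4402, 0.237 , 0.3681])]
G [ 0.432  -0.0125  0.4097] [array([ 0.432 , -0.0121,  0.4068]), array([0.4163, 0.0072, 0.4473])]
Y [0.4503 0.3396 0.4154] [array([0.4564, 0.3512, 0.8637]), array([0.4503, 0.3396, 0.4133])]
```

View pics/e.png

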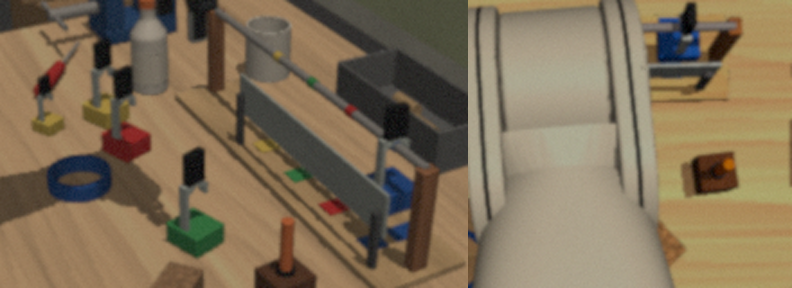

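Blue hangs at its band on the rail, at about (395,120) in the side crop. The other samples have not moved. Red is next.

```bash
python3 -c "
from plan import *
go(.4413,.237,.118,110.6)"
```

```text
t 12.17 pos [0.4353 0.0276 0.2885] phi 90.1 tilt [0.0004 0.0001] w 0.0855 gf 0.0 F [ 0.5  0.  -0.2]
roll units -0.342
shift units (after roll) [-3.97, 9.69, 8.52]
```

Emit:
apply_moves:
  commands:
    - [0,0,0,-0.114]
    - [0,0,0,-0.114]
    - [0,0,0,-0.114]
    - [-0.4,1,0,0]
    - [-0.4,1,0,0]

```text
clock: 12.58
eef_pos: [0.4395, 0.0701, 0.288]
tool_rot: [-0.177, 0.984, -0.0, 0.001]
ft_force: [-0.8, 0.6, -0.4]
grip_width: 0.0854
grasp_force: 0.0
```

Emit:
apply_moves:
  commands:
    - [-0.4,1,0,0]
    - [-0.4,1,0,0]
    - [-0.4,1,0,0]
    - [-0.4,1,0.5,0]
    - [-0.4,1,0.5,0]

```text
clock: 13.0
eef_pos: [0.4423, 0.1794, 0.2682]
tool_rot: [-0.178, 0.984, 0.0, 0.002]
ft_force: [0.7, 0.6, -0.7]
grip_width: 0.0853
grasp_force: 0.0
```

Emit:
apply_moves:
  commands:
    - [-0.4,1,0.5,0]
    - [-0.4,1,0.5,0]
    - [-0.37,0.69,0.5,0]
    - [0,0,0.5,0]
    - [0,0,0,0]

```text
clock: 13.42
eef_pos: [0.4434, 0.2366, 0.2252]
tool_rot: [-0.179, 0.984, -0.001, -0.002]
ft_force: [-0.5, -1.4, -0.3]
grip_width: 0.0855
grasp_force: 0.0
```

```bash
python3 -c "
from plan import *
go(.4413,.237,.118,110.6)"
```

```text
t 13.42 pos [0.4434 0.2366 0.2252] phi 110.63 tilt [-0.0028 -0.0019] w 0.0855 gf 0.0 F [-0.5 -1.4 -0.3]
roll units 0.0
shift units (after roll) [0.09, 0.06, 5.36]
```

Emit:
apply_moves:
  commands:
    - [0.05,0.04,1,0]
    - [0,0,1,0]
    - [0,0,1,0]
    - [0,0,1,0]
    - [0,0,1,0]

```text
clock: 13.83
eef_pos: [0.4435, 0.236, 0.1273]
tool_rot: [-0.178, 0.984, 0.0, 0.001]
ft_force: [-0.1, -0.3, 0.2]
grip_width: 0.0854
grasp_force: 0.0
```

Emit:
apply_moves:
  commands:
    - [0,0,0.38,0]
    - [0,0,0,0]
    - [0,0,0,0]
    - [0,0,0,0]
    - [0,0,0,0]

```text
clock: 14.25
eef_pos: [0.4439, 0.2373, 0.1211]
tool_rot: [-0.178, 0.984, 0.0, 0.001]
ft_force: [-1.2, -0.1, -0.6]
grip_width: 0.0852
grasp_force: 0.0
```

Emit:
apply_moves:
  commands:
    - [0,0,0,0]
    - [0,0,0,0]
    - [0,0,0,0]
    - [0,0,0,0]
    - [0,0,0,0]
  claw: 1

```text
clock: 14.67
eef_pos: [0.4428, 0.237, 0.1196]
tool_rot: [-0.178, 0.984, 0.0, 0.0]
ft_force: [0.8, -0.4, 0.5]
grip_width: 0.0252
grasp_force: 0.0
```

Emit:
apply_moves:
  commands:
    - [0,0,0,0]
    - [0,0,0,0]
    - [0,0,0,0]
    - [0,0,0,0]
    - [0,0,0,0]

```text
clock: 15.08
eef_pos: [0.4428, 0.2371, 0.1195]
tool_rot: [-0.178, 0.984, 0.0, 0.0]
ft_force: [-0.4, 0.7, -0.3]
grip_width: 0.0116
grasp_force: 58.6
```

```bash
python3 -c "
from plan import *
go(.56,.25,.222,90)"
```

```text
t 15.08 pos [0.4428 0.2371 0.1195] phi 110.56 tilt [-0.      0.0004] w 0.0116 gf 58.6 F [-0.4  0.7 -0.3]
roll units 0.343
shift units (after roll) [-5.86, 0.65, -5.12]
```

Emit:
apply_moves:
  commands:
    - [0,0,-1,0]
    - [0,0,-1,0]
    - [0,0,-1,0.114]
    - [0,0,-1,0.114]
    - [0,0,-1,0.115]

```text
clock: 15.5
eef_pos: [0.4422, 0.2364, 0.2198]
tool_rot: [0.003, 1.0, -0.001, -0.001]
ft_force: [-0.3, 0.1, -1.2]
grip_width: 0.0112
grasp_force: 58.7
```

Emit:
apply_moves:
  commands:
    - [0,0,-0.1,0]
    - [-1,0.1,0,0]
    - [-1,0.1,0,0]
    - [-1,0.1,0,0]
    - [-1,0.1,0,0]

```text
clock: 15.92
eef_pos: [0.523, 0.2446, 0.2198]
tool_rot: [-0.002, 1.0, -0.001, -0.001]
ft_force: [-0.1, 0.3, -2.4]
grip_width: 0.0111
grasp_force: 58.6
```

Emit:
apply_moves:
  commands:
    - [-1,0.1,0,0]
    - [-0.5,0.1,0,0]
    - [0,0,0,0]
    - [0,0,0,0]
    - [0,0,0,0]

```text
clock: 16.33
eef_pos: [0.5516, 0.2485, 0.2202]
tool_rot: [-0.0, 1.0, -0.001, -0.001]
ft_force: [-0.5, -0.1, -2.6]
grip_width: 0.0112
grasp_force: 58.6
```

```bash
python3 -c "
from plan import *
go(.6383,.25,.2215,90)"
```

```text
t 16.33 pos [0.5516 0.2485 0.2202] phi 90.05 tilt [-0.0027 -0.0012] w 0.0112 gf 58.6 F [-0.5 -0.1 -2.6]
roll units 0.001
shift units (after roll) [-4.33, 0.07, -0.06]
```

Emit:
apply_moves:
  commands:
    - [-0.7,0,-0.06,0]
    - [-0.7,0,0,0]
    - [-0.7,0,0,0]
    - [-0.7,0,0,0]
    - [-0.7,0,0,0]

```text
clock: 16.75
eef_pos: [0.6223, 0.2488, 0.2228]
tool_rot: [-0.001, 1.0, -0.0, -0.0]
ft_force: [0.1, 0.0, -2.3]
grip_width: 0.0113
grasp_force: 58.6
```

Emit:
apply_moves:
  commands:
    - [-0.5,0,0,0]
    - [-0.3,0,0,0]
    - [0,0,0,0]
    - [0,0,0.5,0]
    - [0,0,0.5,0]

```text
clock: 17.17
eef_pos: [0.6384, 0.2491, 0.2028]
tool_rot: [-0.0, 1.0, 0.0, 0.001]
ft_force: [0.5, 0.8, -1.4]
grip_width: 0.0108
grasp_force: 58.7
```

Emit:
apply_moves:
  commands:
    - [0,0,0.4,0]
    - [0,0,0,0]
    - [0,0,0,0]
    - [0,0,0,0]
    - [0,0,0,0]

```text
clock: 17.58
eef_pos: [0.639, 0.249, 0.1953]
tool_rot: [0.0, 1.0, 0.0, 0.001]
ft_force: [0.8, 0.2, -2.5]
grip_width: 0.0117
grasp_force: 58.6
```

```bash
python3 -c "
from plan import *
go(.639,-.042,.1905,90)"
```

```text
t 17.58 pos [0.639  0.249  0.1953] phi 89.98 tilt [0.001  0.0004] w 0.0117 gf 58.6 F [ 0.8  0.2 -2.5]
roll units -0.0
shift units (after roll) [-0.0, -14.55, 0.24]
```

Emit:
apply_moves:
  commands:
    - [0,-1,0.1,0]
    - [0,-1,0.1,0]
    - [0,-1,0,0]
    - [0,-1,0,0]
    - [0,-1,0,0]

```text
clock: 18.0
eef_pos: [0.639, 0.1481, 0.1915]
tool_rot: [0.0, 1.0, 0.0, 0.001]
ft_force: [0.4, -0.6, -1.3]
grip_width: 0.0113
grasp_force: 58.8
```

Emit:
apply_moves:
  commands:
    - [0,-1,0,0]
    - [0,-1,0,0]
    - [0,-1,0,0]
    - [0,-1,0,0]
    - [0,-1,0,0]

```text
clock: 18.42
eef_pos: [0.639, 0.0479, 0.1916]
tool_rot: [0.0, 1.0, 0.0, 0.001]
ft_force: [-0.2, -0.6, -1.8]
grip_width: 0.0114
grasp_force: 58.8
```

Emit:
apply_moves:
  commands:
    - [0,-1,0,0]
    - [0,-1,0,0]
    - [0,-1,0,0]
    - [0,-1,0,0]
    - [0,-0.5,0,0]

```text
clock: 18.83
eef_pos: [0.6389, -0.0436, 0.1916]
tool_rot: [0.001, 1.0, -0.001, 0.001]
ft_force: [-0.5, -0.5, -1.8]
grip_width: 0.0116
grasp_force: 58.8
```

Emit:
apply_moves:
  commands:
    - [0,0,0.05,0]
    - [0,0,0,0]
    - [0,0,0,0]
    - [0,0,0,0]
    - [0,0,0,0]

```text
clock: 19.25
eef_pos: [0.6387, -0.0399, 0.1897]
tool_rot: [-0.001, 1.0, 0.0, 0.0]
ft_force: [0.2, 0.3, -1.5]
grip_width: 0.0113
grasp_force: 58.8
```

```bash
python3 -c "
from plan import *
go(.6393,-.042,.188,90)"
```

```text
t 19.25 pos [ 0.6387 -0.0399  0.1897] phi 90.07 tilt [0.     0.0002] w 0.0113 gf 58.8 F [ 0.2  0.3 -1.5]
roll units 0.001
shift units (after roll) [-0.03, -0.11, 0.09]
```

Emit:
apply_moves:
  commands:
    - [0,-0.1,0.05,0]
    - [0,0,0.05,0]
    - [0,0,0,0]
    - [0,0,0,0]
    - [0,0,0,0]

```text
clock: 19.67
eef_pos: [0.639, -0.0426, 0.1885]
tool_rot: [0.0, 1.0, 0.0, 0.001]
ft_force: [-0.7, 2.6, 3.9]
grip_width: 0.0116
grasp_force: 59.7
```

Emit:
apply_moves:
  commands:
    - [0,0,0.04,0]
    - [0,0,0,0]
    - [0,0,0,0]
    - [0,0,0,0]
    - [0,0,0,0]

```text
clock: 20.08
eef_pos: [0.639, -0.0426, 0.1884]
tool_rot: [0.0, 1.0, 0.001, 0.001]
ft_force: [-2.5, 2.0, 6.9]
grip_width: 0.0109
grasp_force: 60.2
```

Emit:
apply_moves:
  commands:
    - [0,0,0,0]
    - [0,0,0,0]
    - [0,0,0,0]
    - [0,0,0,0]
    - [0,0,0,0]
  claw: 0.7

```text
clock: 20.5
eef_pos: [0.6385, -0.0434, 0.1864]
tool_rot: [0.0, 1.0, -0.0, -0.0]
ft_force: [-0.6, 0.1, -0.0]
grip_width: 0.026
grasp_force: 0.0
```

Emit:
apply_moves:
  commands:
    - [0,0,-0.5,0]
    - [0,0,-1,0]
    - [0,0,-1,0]
    - [0,0,-1,0]
    - [0,0,-1,0]

```text
clock: 20.92
eef_pos: [0.6386, -0.0433, 0.2786]
tool_rot: [0.0, 1.0, -0.0, 0.0]
ft_force: [-0.5, 1.0, 0.3]
grip_width: 0.026
grasp_force: 0.0
```

Emit:
apply_moves:
  commands:
    - [1,1,0,0]
    - [1,1,0,0]
    - [1,1,0,0]
    - [1,1,0,0]
    - [1,1,0,0]
  claw: 0

```text
clock: 21.33
eef_pos: [0.5378, 0.0575, 0.2777]
tool_rot: [0.0, 1.0, 0.0, 0.001]
ft_force: [0.3, 0.5, 0.4]
grip_width: 0.0839
grasp_force: 0.0
```

Emit:
apply_moves:
  commands:
    - [1,1,0,0]
    - [1,1,0,0]
    - [1,1,0,0]
    - [1,1,0,0]
    - [1,1,0,0]

```text
clock: 21.75
eef_pos: [0.4378, 0.1577, 0.2779]
tool_rot: [0.0, 1.0, 0.0, 0.001]
ft_force: [0.5, 0.1, 0.6]
grip_width: 0.0852
grasp_force: 0.0
```

```bash
python3 - <<'E'
from fit import *
from plan import *
go();snap('f')
i=[cv2.imread(f'pics/f_{n}.png') for n in('side','top')]
f=lambda i,k:cv2.resize(i,None,fx=k,fy=k,interpolation=2)
cv2.imwrite('pics/f.png',np.hstack([f(i[0][140:300,150:410],1.8)[:, :],f(i[1][130:290,220:400],1.8)]))
v=V("f")
for n,xy in [("G",(.432,-.012)),("Y",(.45,.339))]:
    print(n,fit(sample,v,np.array(xy),fz=False,r=.05).x.round(4), [fit(sample,[w],np.array(xy),fz=False,r=.05).x.round(4) for w in v])
go(.432,-.0123,.118,112)
E
```

```text
t 21.75 pos [0.4378 0.1577 0.2779] phi 89.95 tilt [0.0013 0.0004] w 0.0852 gf 0.0 F [0.5 0.1 0.6]
shift units (after roll) [0.0, 0.0, -0.0]
G [ 0.4323 -0.0122  0.3682] [array([ 0.4321, -0.0127,  0.4341]), array([ 0.4322, -0.0121,  0.3593])]
Y [0.4528 0.3467 0.6372] [array([0.4528, 0.3467, 0.6371]), array([ 0.4263,  0.3426, -0.0419])]
t 21.85 pos [0.4364 0.1589 0.2781] phi 90.23 tilt [0.0002 0.0011] w 0.0857 gf 0.0 F [ 0.8  0.2 -0.2]
roll units -0.363
shift units (after roll) [3.41, -7.86, 8.01]
```

View pics/f.png

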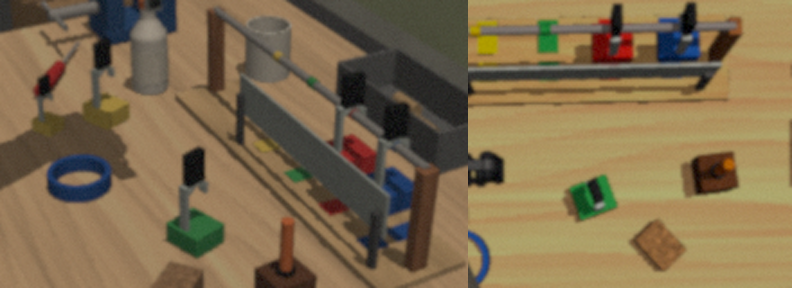

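Red and blue both hang at their bands, tabs at (352,88) and (397,118) in the side crop. Green is standing unmoved at (195,235).

Emit:
apply_moves:
  commands:
    - [0,0,0,-0.116]
    - [0,0,0,-0.117]
    - [0,0,0,-0.117]
    - [0.4,-1,0,0]
    - [0.4,-1,0,0]

```text
clock: 22.27
eef_pos: [0.4387, 0.1137, 0.2775]
tool_rot: [-0.183, 0.983, -0.0, 0.001]
ft_force: [0.5, -0.7, 0.1]
grip_width: 0.0855
grasp_force: 0.0
```

Emit:
apply_moves:
  commands:
    - [0.4,-1,0,0]
    - [0.4,-1,0,0]
    - [0.4,-1,0.5,0]
    - [0.4,-1,0.5,0]
    - [0.4,-1,0.5,0]

```text
clock: 22.68
eef_pos: [0.4372, 0.0045, 0.2475]
tool_rot: [-0.182, 0.983, -0.0, 0.001]
ft_force: [0.4, -0.4, 0.2]
grip_width: 0.0854
grasp_force: 0.0
```

Emit:
apply_moves:
  commands:
    - [0.5,-0.9,0.5,0]
    - [0,0,0.5,0]
    - [0,0,0,0]
    - [0,0,0,0]
    - [0,0,0,0]

```text
clock: 23.1
eef_pos: [0.4343, -0.0142, 0.2277]
tool_rot: [-0.182, 0.983, -0.0, 0.001]
ft_force: [-0.6, -0.1, -1.1]
grip_width: 0.0854
grasp_force: 0.0
```

```bash
python3 -c "
from plan import *
go(.4322,-.0123,.1185,111.2)"
```

```text
t 23.1 pos [ 0.4343 -0.0142  0.2277] phi 110.98 tilt [ 0.0013 -0.0001] w 0.0854 gf 0.0 F [-0.6 -0.1 -1.1]
roll units -0.004
shift units (after roll) [0.06, 0.13, 5.46]
```

Emit:
apply_moves:
  commands:
    - [0.06,0.13,1,-0.004]
    - [0,0,1,0]
    - [0,0,1,0]
    - [0,0,1,0]
    - [0,0,1,0]

```text
clock: 23.52
eef_pos: [0.4327, -0.0116, 0.1272]
tool_rot: [-0.185, 0.983, -0.0, 0.001]
ft_force: [-0.0, 0.1, -0.7]
grip_width: 0.0854
grasp_force: 0.0
```

Emit:
apply_moves:
  commands:
    - [0,0,0.48,0]
    - [0,0,0,0]
    - [0,0,0,0]
    - [0,0,0,0]
    - [0,0,0,0]

```text
clock: 23.93
eef_pos: [0.4329, -0.0121, 0.1186]
tool_rot: [-0.184, 0.983, -0.0, 0.001]
ft_force: [0.1, -0.4, 0.4]
grip_width: 0.0854
grasp_force: 0.0
```

Emit:
apply_moves:
  commands:
    - [0,0,0,0]
    - [0,0,0,0]
    - [0,0,0,0]
    - [0,0,0,0]
    - [0,0,0,0]
  claw: 1

```text
clock: 24.35
eef_pos: [0.4316, -0.0122, 0.1174]
tool_rot: [-0.184, 0.983, -0.0, 0.0]
ft_force: [-0.1, -1.0, -0.1]
grip_width: 0.0255
grasp_force: 0.0
```

Emit:
apply_moves:
  commands:
    - [0,0,0,0]
    - [0,0,0,0]
    - [0,0,0,0]
    - [0,0,0,0]
    - [0,0,0,0]

```text
clock: 24.77
eef_pos: [0.4316, -0.0122, 0.1173]
tool_rot: [-0.184, 0.983, -0.0, -0.0]
ft_force: [0.1, -0.3, -0.0]
grip_width: 0.0114
grasp_force: 59.9
```

```bash
python3 -c "
from plan import *
go(.55,.25,.2215,90)"
```

```text
t 24.77 pos [ 0.4316 -0.0122  0.1173] phi 111.21 tilt [-0.0001 -0.0001] w 0.0114 gf 59.9 F [ 0.1 -0.3 -0. ]
roll units 0.354
shift units (after roll) [-5.92, 13.11, -5.21]
```

Emit:
apply_moves:
  commands:
    - [0,0,-1,0]
    - [0,0,-1,0]
    - [0,0,-1,0.118]
    - [0,0,-1,0.118]
    - [0,0,-1,0.118]

```text
clock: 25.18
eef_pos: [0.4309, -0.0122, 0.2177]
tool_rot: [0.003, 1.0, 0.0, -0.001]
ft_force: [0.1, 0.9, -2.4]
grip_width: 0.0116
grasp_force: 59.5
```

Emit:
apply_moves:
  commands:
    - [0,0,-0.2,0]
    - [-1,1,0,0]
    - [-1,1,0,0]
    - [-1,1,0,0]
    - [-1,1,0,0]

```text
clock: 25.6
eef_pos: [0.5117, 0.0685, 0.2199]
tool_rot: [-0.001, 1.0, -0.0, -0.001]
ft_force: [-0.1, -0.2, -2.2]
grip_width: 0.0111
grasp_force: 59.7
```

Emit:
apply_moves:
  commands:
    - [-1,1,0,0]
    - [0,1,0,0]
    - [0,1,0,0]
    - [0,1,0,0]
    - [0,1,0,0]

```text
clock: 26.02
eef_pos: [0.531, 0.1685, 0.2192]
tool_rot: [-0.002, 1.0, -0.0, -0.002]
ft_force: [0.3, 0.4, -2.6]
grip_width: 0.0116
grasp_force: 59.7
```

Emit:
apply_moves:
  commands:
    - [0,1,0,0]
    - [0,1,0,0]
    - [0,1,0,0]
    - [0,1,0,0]
    - [0,0.1,0,0]

```text
clock: 26.43
eef_pos: [0.5309, 0.2528, 0.2192]
tool_rot: [-0.003, 1.0, 0.0, -0.001]
ft_force: [0.1, 0.3, -2.7]
grip_width: 0.0113
grasp_force: 59.8
```

Emit:
apply_moves:
  commands:
    - [-0.5,0,0,0]
    - [-0.5,0,0,0]
    - [0,0,0,0]
    - [0,0,0,0]
    - [0,0,0,0]

```text
clock: 26.85
eef_pos: [0.551, 0.2491, 0.2203]
tool_rot: [-0.0, 1.0, -0.0, -0.001]
ft_force: [-0.1, 0.9, -2.9]
grip_width: 0.0111
grasp_force: 59.8
```

```bash
python3 -c "
from plan import *
go(.6367,.25,.220,90)"
```

```text
t 26.85 pos [0.551  0.2491 0.2203] phi 90.01 tilt [-0.0022 -0.0009] w 0.0111 gf 59.8 F [-0.1  0.9 -2.9]
roll units 0.0
shift units (after roll) [-4.29, 0.04, 0.01]
```

Emit:
apply_moves:
  commands:
    - [-0.7,0,0,0]
    - [-0.7,0,0,0]
    - [-0.7,0,0,0]
    - [-0.7,0,0,0]
    - [-0.7,0,0,0]

```text
clock: 27.27
eef_pos: [0.6217, 0.2494, 0.2212]
tool_rot: [-0.0, 1.0, -0.0, -0.0]
ft_force: [0.5, 0.2, -2.0]
grip_width: 0.0115
grasp_force: 59.8
```

Emit:
apply_moves:
  commands:
    - [-0.5,0,0,0]
    - [-0.29,0,0,0]
    - [0,0,0,0]
    - [0,0,0.5,0]
    - [0,0,0.5,0]

```text
clock: 27.68
eef_pos: [0.6372, 0.2498, 0.2013]
tool_rot: [0.0, 1.0, 0.0, 0.0]
ft_force: [0.3, 0.1, -3.4]
grip_width: 0.0113
grasp_force: 59.9
```

Emit:
apply_moves:
  commands:
    - [0,0,0.45,0]
    - [0,0,0,0]
    - [0,0,0,0]
    - [0,0,0,0]
    - [0,0,0,0]

```text
clock: 28.1
eef_pos: [0.6377, 0.2499, 0.193]
tool_rot: [0.0, 1.0, 0.0, 0.001]
ft_force: [0.1, -0.4, -2.7]
grip_width: 0.0114
grasp_force: 59.6
```

```bash
python3 -c "
from plan import *
go(.637,.048,.189,90)"
```

```text
t 28.1 pos [0.6377 0.2499 0.193 ] phi 89.98 tilt [0.001  0.0005] w 0.0114 gf 59.6 F [ 0.1 -0.4 -2.7]
roll units -0.0
shift units (after roll) [0.04, -10.09, 0.2]
```

Emit:
apply_moves:
  commands:
    - [0,-1,0.1,0]
    - [0,-1,0.1,0]
    - [0,-1,0,0]
    - [0,-1,0,0]
    - [0,-1,0,0]

```text
clock: 28.52
eef_pos: [0.6378, 0.149, 0.1891]
tool_rot: [0.0, 1.0, 0.0, 0.001]
ft_force: [-0.1, -0.1, -2.5]
grip_width: 0.0112
grasp_force: 59.7
```

Emit:
apply_moves:
  commands:
    - [0,-1,0,0]
    - [0,-1,0,0]
    - [0,-1,0,0]
    - [0,-1,0,0]
    - [0,-1,0,0]

```text
clock: 28.93
eef_pos: [0.6378, 0.0488, 0.1893]
tool_rot: [0.0, 1.0, 0.0, 0.001]
ft_force: [0.7, 0.3, -2.9]
grip_width: 0.0112
grasp_force: 59.7
```

Emit:
apply_moves:
  commands:
    - [0,-0.1,0,0]
    - [0,0,0.05,0]
    - [0,0,0,0]
    - [0,0,0,0]
    - [0,0,0,0]

```text
clock: 29.35
eef_pos: [0.6375, 0.0488, 0.1874]
tool_rot: [-0.0, 1.0, 0.0, 0.0]
ft_force: [-0.1, -1.2, -2.3]
grip_width: 0.0111
grasp_force: 59.8
```

Emit:
apply_moves:
  commands:
    - [0,0,0.05,0]
    - [0,0,0,0]
    - [0,0,0,0]
    - [0,0,0,0]
    - [0,0,0,0]

```text
clock: 29.77
eef_pos: [0.6377, 0.0481, 0.1865]
tool_rot: [0.0, 1.0, 0.0, 0.0]
ft_force: [0.8, 1.4, -1.5]
grip_width: 0.0113
grasp_force: 60.1
```

Emit:
apply_moves:
  commands:
    - [0,0,0.04,0]
    - [0,0,0,0]
    - [0,0,0,0]
    - [0,0,0,0]
    - [0,0,0,0]

```text
clock: 30.18
eef_pos: [0.6379, 0.0479, 0.1863]
tool_rot: [0.0, 1.0, 0.0, 0.001]
ft_force: [0.3, 1.8, 4.2]
grip_width: 0.0111
grasp_force: 60.8
```

Emit:
apply_moves:
  commands:
    - [0,0,0,0]
    - [0,0,0,0]
    - [0,0,0,0]
    - [0,0,0,0]
    - [0,0,0,0]
  claw: 0.7

```text
clock: 30.6
eef_pos: [0.6372, 0.0474, 0.185]
tool_rot: [0.0, 1.0, -0.0, -0.001]
ft_force: [0.3, -0.1, 0.4]
grip_width: 0.0257
grasp_force: 0.0
```

Emit:
apply_moves:
  commands:
    - [0,0,-0.5,0]
    - [0,0,-1,0]
    - [0,0,-1,0]
    - [0,0,-1,0]
    - [0,0,-1,0]

```text
clock: 31.02
eef_pos: [0.6373, 0.0476, 0.2772]
tool_rot: [0.0, 1.0, -0.0, 0.0]
ft_force: [0.5, -0.0, 0.1]
grip_width: 0.0257
grasp_force: 0.0
```

Emit:
apply_moves:
  commands:
    - [1,1,0,0]
    - [1,1,0,0]
    - [1,1,0,0]
    - [1,0,0,0]
    - [1,0,0,0]
  claw: 0

```text
clock: 31.43
eef_pos: [0.5365, 0.1088, 0.2763]
tool_rot: [-0.001, 1.0, 0.0, 0.0]
ft_force: [-0.1, -0.2, -0.0]
grip_width: 0.0836
grasp_force: 0.0
```

Emit:
apply_moves:
  commands:
    - [1,0,0,0]
    - [1,0,0,0]
    - [1,0,0,0]
    - [1,0,0,0]
    - [0,0,0,0]

```text
clock: 31.85
eef_pos: [0.4543, 0.1076, 0.2767]
tool_rot: [-0.0, 1.0, -0.0, -0.001]
ft_force: [-0.2, -0.3, -0.1]
grip_width: 0.0851
grasp_force: 0.0
```

```bash
python3 - <<'E'
from fit import *
from plan import *
go();snap('g')
i=[cv2.imread(f'pics/g_{n}.png') for n in('side','top')]
f=lambda i,k:cv2.resize(i,None,fx=k,fy=k,interpolation=2)
cv2.imwrite('pics/g.png',np.hstack([f(i[0][140:300,150:410],1.8)[:, :],f(i[1][130:290,120:300],1.8)]))
v=V("g")
for n,xy in [("Y",(.45,.339))]:
    print(n,fit(sample,v,np.array(xy),fz=False,r=.05).x.round(4), [fit(sample,[w],np.array(xy),fz=False,r=.05).x.round(4) for w in v])
go(.4503,.3397,.22,113.8)
E
```

```text
t 31.85 pos [0.4543 0.1076 0.2767] phi 90.01 tilt [-0.001 -0.   ] w 0.0851 gf 0.0 F [-0.2 -0.3 -0.1]
shift units (after roll) [0.0, 0.0, -0.0]
Y [0.4504 0.3399 0.5179] [array([0.4533, 0.3475, 0.6557]), array([0.4498, 0.3393, 0.4363])]
t 31.95 pos [0.4574 0.1078 0.2767] phi 89.99 tilt [0.0021 0.0003] w 0.0853 gf 0.0 F [ 0.3  0.4 -0.7]
roll units -0.397
shift units (after roll) [-4.35, 10.75, 2.83]
```

View pics/g.png

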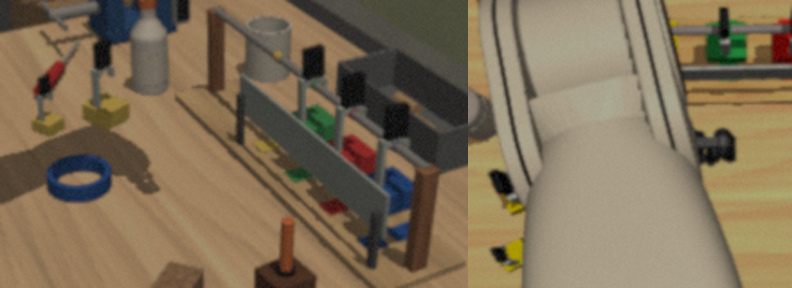

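All three hang at their bands, tabs at (313,62), (352,90) and (397,120). Yellow stands where it was, at (105,110).

Emit:
apply_moves:
  commands:
    - [0,0,0,-0.116]
    - [0,0,0,-0.116]
    - [0,0,0,-0.115]
    - [0,0,0,-0.05]
    - [-0.4,1,0,0]

```text
clock: 32.37
eef_pos: [0.4581, 0.1274, 0.2759]
tool_rot: [-0.205, 0.979, -0.001, 0.0]
ft_force: [-0.4, -0.4, -0.2]
grip_width: 0.0853
grasp_force: 0.0
```

Emit:
apply_moves:
  commands:
    - [-0.4,1,0,0]
    - [-0.4,1,0,0]
    - [-0.4,1,0,0]
    - [-0.4,1,0.4,0]
    - [-0.4,1,0.4,0]

```text
clock: 32.78
eef_pos: [0.4545, 0.2384, 0.26]
tool_rot: [-0.206, 0.979, 0.0, 0.001]
ft_force: [0.1, -0.6, -0.9]
grip_width: 0.0854
grasp_force: 0.0
```

Emit:
apply_moves:
  commands:
    - [-0.4,1,0.5,0]
    - [-0.4,1,0.5,0]
    - [-0.4,1,0.5,0]
    - [-0.4,1,0.5,0]
    - [-0.35,0.75,0,0]

```text
clock: 33.2
eef_pos: [0.4502, 0.341, 0.2171]
tool_rot: [-0.206, 0.978, -0.001, -0.001]
ft_force: [0.6, 0.0, 0.3]
grip_width: 0.0854
grasp_force: 0.0
```

Emit:
apply_moves:
  commands:
    - [0,0,0,0]
    - [0,0,0,0]
    - [0,0,0,0]
    - [0,0,0,0]
    - [0,0,0,0]

```text
clock: 33.62
eef_pos: [0.4508, 0.3388, 0.22]
tool_rot: [-0.205, 0.979, 0.0, 0.0]
ft_force: [-0.3, -0.4, -0.1]
grip_width: 0.0853
grasp_force: 0.0
```

```bash
python3 -c "
from plan import *
go(.4503,.3395,.1185,114)"
```

```text
t 33.62 pos [0.4508 0.3388 0.22  ] phi 113.72 tilt [0.0006 0.0002] w 0.0853 gf 0.0 F [-0.3 -0.4 -0.1]
roll units -0.005
shift units (after roll) [0.01, 0.04, 5.07]
```

Emit:
apply_moves:
  commands:
    - [0,0.04,1,-0.005]
    - [0,0,1,0]
    - [0,0,1,0]
    - [0,0,1,0]
    - [0,0,1,0]

```text
clock: 34.03
eef_pos: [0.4504, 0.3397, 0.1193]
tool_rot: [-0.208, 0.978, 0.0, 0.001]
ft_force: [1.1, -0.3, 0.3]
grip_width: 0.0853
grasp_force: 0.0
```

Emit:
apply_moves:
  commands:
    - [0,0,0.08,0]
    - [0,0,0,0]
    - [0,0,0,0]
    - [0,0,0,0]
    - [0,0,0,0]

```text
clock: 34.45
eef_pos: [0.451, 0.3409, 0.1197]
tool_rot: [-0.209, 0.978, 0.001, 0.001]
ft_force: [0.8, -0.2, 0.5]
grip_width: 0.0851
grasp_force: 0.0
```

Emit:
apply_moves:
  commands:
    - [0,0,0,0]
    - [0,0,0,0]
    - [0,0,0,0]
    - [0,0,0,0]
    - [0,0,0,0]
  claw: 1

```text
clock: 34.87
eef_pos: [0.45, 0.3403, 0.1179]
tool_rot: [-0.209, 0.978, -0.0, -0.0]
ft_force: [0.2, 0.3, 0.2]
grip_width: 0.0258
grasp_force: 0.0
```

Emit:
apply_moves:
  commands:
    - [0,0,0,0]
    - [0,0,0,0]
    - [0,0,0,0]
    - [0,0,0,0]
    - [0,0,0,0]

```text
clock: 35.28
eef_pos: [0.4501, 0.3402, 0.1179]
tool_rot: [-0.209, 0.978, -0.0, 0.0]
ft_force: [0.6, -1.3, 0.6]
grip_width: 0.0112
grasp_force: 58.6
```

```bash
python3 -c "
from plan import *
go(.55,.25,.222,90)"
```

```text
t 35.28 pos [0.4501 0.3402 0.1179] phi 114.09 tilt [ 0.0001 -0.0002] w 0.0112 gf 58.6 F [ 0.6 -1.3  0.6]
roll units 0.401
shift units (after roll) [-4.99, -4.51, -5.2]
```

Emit:
apply_moves:
  commands:
    - [0,0,-1,0]
    - [0,0,-1,0.1]
    - [0,0,-1,0.1]
    - [0,0,-1,0.1]
    - [0,0,-1,0.101]

```text
clock: 35.7
eef_pos: [0.4495, 0.3401, 0.2181]
tool_rot: [0.002, 1.0, -0.0, -0.001]
ft_force: [0.6, 0.1, -2.8]
grip_width: 0.0113
grasp_force: 58.6
```

Emit:
apply_moves:
  commands:
    - [0,0,-0.2,0]
    - [-0.5,-1,0,0]
    - [-1,-1,0,0]
    - [-1,-1,0,0]
    - [-1,-1,0,0]

```text
clock: 36.12
eef_pos: [0.52, 0.2596, 0.2205]
tool_rot: [-0.002, 1.0, -0.0, -0.001]
ft_force: [-0.1, 0.6, -1.8]
grip_width: 0.0109
grasp_force: 58.9
```

Emit:
apply_moves:
  commands:
    - [-1,-0.51,0,0]
    - [-0.5,0,0,0]
    - [0,0,0,0]
    - [0,0,0,0]
    - [0,0,0,0]

```text
clock: 36.53
eef_pos: [0.5489, 0.2503, 0.2208]
tool_rot: [-0.001, 1.0, -0.0, -0.001]
ft_force: [-1.3, 0.0, -1.4]
grip_width: 0.0117
grasp_force: 59.0
```

```bash
python3 -c "
from plan import *
go(.637,.25,.2205,90)"
```

```text
t 36.53 pos [0.5489 0.2503 0.2208] phi 90.14 tilt [-0.0024 -0.0006] w 0.0117 gf 59.0 F [-1.3  0.  -1.4]
roll units 0.002
shift units (after roll) [-4.4, -0.02, 0.02]
```

Emit:
apply_moves:
  commands:
    - [-0.7,0,0,0]
    - [-0.7,0,0,0]
    - [-0.7,0,0,0]
    - [-0.7,0,0,0]
    - [-0.7,0,0,0]

```text
clock: 36.95
eef_pos: [0.6194, 0.2513, 0.2219]
tool_rot: [-0.002, 1.0, -0.0, -0.0]
ft_force: [-0.0, 0.6, -2.4]
grip_width: 0.0112
grasp_force: 58.9
```

Emit:
apply_moves:
  commands:
    - [-0.5,0,0,0]
    - [-0.4,0,0,0]
    - [0,0,0,0]
    - [0,0,0.5,0]
    - [0,0,0.5,0]

```text
clock: 37.37
eef_pos: [0.6374, 0.251, 0.2018]
tool_rot: [-0.001, 1.0, 0.0, 0.0]
ft_force: [0.5, -0.5, -3.1]
grip_width: 0.0113
grasp_force: 59.1
```

Emit:
apply_moves:
  commands:
    - [0,0,0.45,0]
    - [0,0,0,0]
    - [0,0,0,0]
    - [0,0,0,0]
    - [0,0,0,0]

```text
clock: 37.78
eef_pos: [0.6383, 0.2504, 0.1936]
tool_rot: [-0.0, 1.0, 0.0, 0.001]
ft_force: [-0.5, -1.0, -2.0]
grip_width: 0.0113
grasp_force: 58.8
```

```bash
python3 -c "
from plan import *
go(.637,.138,.1895,90)"
```

```text
t 37.78 pos [0.6383 0.2504 0.1936] phi 90.03 tilt [0.0011 0.0004] w 0.0113 gf 58.8 F [-0.5 -1.  -2. ]
roll units 0.001
shift units (after roll) [0.06, -5.62, 0.21]
```

Emit:
apply_moves:
  commands:
    - [0,-1,0.1,0]
    - [0,-1,0.1,0]
    - [0,-1,0,0]
    - [0,-1,0,0]
    - [0,-1,0,0]

```text
clock: 38.2
eef_pos: [0.6384, 0.1495, 0.1897]
tool_rot: [-0.0, 1.0, 0.0, 0.001]
ft_force: [0.1, -0.3, -1.8]
grip_width: 0.0113
grasp_force: 59.0
```

Emit:
apply_moves:
  commands:
    - [0,-0.62,0,0]
    - [0,0,0.05,0]
    - [0,0,0,0]
    - [0,0,0,0]
    - [0,0,0,0]

```text
clock: 38.62
eef_pos: [0.6382, 0.139, 0.188]
tool_rot: [-0.001, 1.0, 0.0, 0.0]
ft_force: [0.4, 0.1, -2.2]
grip_width: 0.0113
grasp_force: 59.0
```

Emit:
apply_moves:
  commands:
    - [0,0,0.05,0]
    - [0,0,0,0]
    - [0,0,0,0]
    - [0,0,0,0]
    - [0,0,0,0]

```text
clock: 39.03
eef_pos: [0.6381, 0.1383, 0.187]
tool_rot: [-0.001, 1.0, 0.0, 0.0]
ft_force: [-0.4, -0.0, -1.1]
grip_width: 0.0113
grasp_force: 59.3
```

Emit:
apply_moves:
  commands:
    - [0,0,0.05,0]
    - [0,0,0,0]
    - [0,0,0,0]
    - [0,0,0,0]
    - [0,0,0,0]

```text
clock: 39.45
eef_pos: [0.6381, 0.1382, 0.1868]
tool_rot: [-0.0, 1.0, 0.0, 0.0]
ft_force: [-3.4, 2.2, 5.5]
grip_width: 0.0112
grasp_force: 60.1
```

Emit:
apply_moves:
  commands:
    - [0,0,0,0]
    - [0,0,0,0]
    - [0,0,0,0]
    - [0,0,0,0]
    - [0,0,0,0]
  claw: 0.7

```text
clock: 39.87
eef_pos: [0.6381, 0.1375, 0.1854]
tool_rot: [-0.0, 1.0, -0.0, -0.0]
ft_force: [0.9, 0.1, -0.0]
grip_width: 0.0255
grasp_force: 0.0
```

Emit:
apply_moves:
  commands:
    - [0,0,-0.5,0]
    - [0,0,-1,0]
    - [0,0,-1,0]
    - [0,0,-1,0]
    - [0,0,-1,0]

```text
clock: 40.28
eef_pos: [0.6381, 0.1377, 0.2777]
tool_rot: [-0.0, 1.0, 0.0, 0.0]
ft_force: [1.1, 0.3, -0.3]
grip_width: 0.0257
grasp_force: 0.0
```

Emit:
apply_moves:
  commands:
    - [1,0,0,0]
    - [1,0,0,0]
    - [1,0,0,0]
    - [1,0,0,0]
    - [1,0,0,0]

```text
clock: 40.7
eef_pos: [0.5373, 0.1377, 0.2768]
tool_rot: [-0.0, 1.0, 0.0, 0.001]
ft_force: [1.1, 0.4, 0.8]
grip_width: 0.0259
grasp_force: 0.0
```

Emit:
apply_moves:
  commands:
    - [1,0,0,0]
    - [1,0,0,0]
    - [1,0,0,0]
    - [1,0,0,0]
    - [1,0,0,0]

```text
clock: 41.12
eef_pos: [0.4373, 0.1376, 0.2768]
tool_rot: [-0.0, 1.0, 0.0, 0.001]
ft_force: [0.4, -0.3, 0.4]
grip_width: 0.0257
grasp_force: 0.0
```

```bash
python3 - <<'E'
from fit import *
from plan import *
go();snap('h')
i=[cv2.imread(f'pics/h_{n}.png') for n in('side','top')]
f=lambda i,k:cv2.resize(i,None,fx=k,fy=k,interpolation=2)
a=f(i[0][150:270,255:415],3.4);b=f(i[1][125:175,200:385],800/185)
cv2.imwrite('pics/h.png',np.vstack([a[:380,:544],f(b,544/b.shape[1])[:200,:544]]))
E
```

```text
t 41.12 pos [0.4373 0.1376 0.2768] phi 90.02 tilt [0.0012 0.0003] w 0.0257 gf 0.0 F [ 0.4 -0.3  0.4]
shift units (after roll) [0.0, 0.0, -0.0]
```

View pics/h.png

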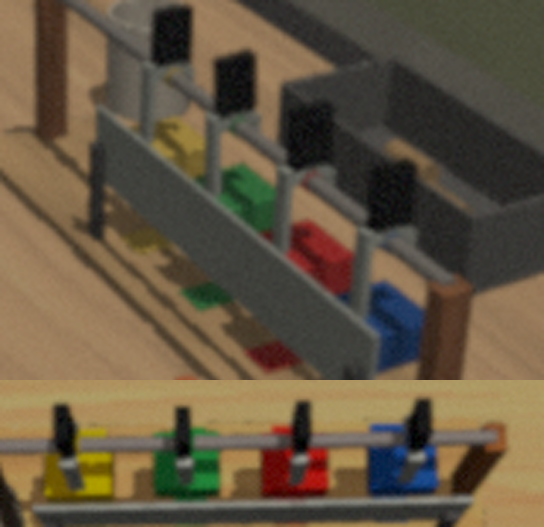

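All four samples hang at their bands, tabs at (172,35), (234,83), (309,133) and (392,193) in the side crop. I'll check how well each is centred numerically.

```bash
python3 - <<'E'
from fit import *
v=V("h")
hs=[(n,P+[0,0,.069]) for n,P in sample if n!="k"]
for n,y in [("Y",.138),("G",.048),("R",-.042),("B",-.132)]:
    print(n,fit(hs,v,np.array([.6375,y]),fz=False,r=.045,zt=.21,seeds=(0,)).x.round(4), fit(hs,v[1:],np.array([.6375,y]),fz=False,r=.045,zt=.21,seeds=(0,)).x.round(4))
# band edges, clean picture: centroid of saturated colour along rail at top view
c=load("a","top");hsv=cv2.cvtColor(c["image"],cv2.COLOR_BGR2HSV).astype(np.float32)
ys=np.arange(-.18,.18,.0005)
for z,x in((.150,.6378),(.155,.6378)):
    P=np.array([proj(c,[x,u,z]) for u in ys],np.float32)
    h=cv2.remap(hsv,P[:,0].reshape(1,-1),P[:,1].reshape(1,-1),1)[0][:,1]
    print([(round(float((ys[m]*w).sum()/w.sum()),4)) for b in(.138,.048,-.042,-.132) for m in[abs(ys-b)<.02] for w in[np.clip(h[m]-60,0,None)]])
E
```

```text
Y [ 0.6379  0.1385 -0.0125] [ 0.6382  0.1386 -0.0169]
G [ 0.6326  0.0489 -0.1114] [ 0.6228  0.0495 -0.0696]
R [ 0.64   -0.0417 -0.0587] [ 0.623  -0.0404 -0.0212]
B [ 0.6399 -0.1325 -0.0682] [ 0.6326 -0.131   0.0336]
[0.138, 0.0476, -0.0431, -0.1335]
[0.1374, 0.0474, -0.0428, -0.1328]
```

Every sample is within about 1.5 mm of its band. Now the stylus.

```bash
python3 -c "
from plan import *
go(.462,-.1845,.106,90)"
```

```text
t 41.22 pos [0.4358 0.1376 0.2772] phi 90.09 tilt [0.0001 0.0001] w 0.0258 gf 0.0 F [-0.  -0.4  0. ]
roll units 0.001
shift units (after roll) [-1.31, -16.1, 8.56]
```

Emit:
apply_moves:
  commands:
    - [-0.3,-1,0,0]
    - [-0.3,-1,0,0]
    - [-0.3,-1,0,0]
    - [-0.3,-1,0,0]
    - [-0.1,-1,0,0]
  claw: 0

```text
clock: 41.63
eef_pos: [0.4657, 0.0367, 0.2766]
tool_rot: [-0.0, 1.0, -0.0, 0.001]
ft_force: [-0.3, 0.5, 0.3]
grip_width: 0.0835
grasp_force: 0.0
```

Emit:
apply_moves:
  commands:
    - [0,-1,0,0]
    - [0,-1,0,0]
    - [0,-1,0,0]
    - [0,-1,0,0]
    - [0,-1,0,0]

```text
clock: 42.05
eef_pos: [0.465, -0.0636, 0.2766]
tool_rot: [-0.0, 1.0, -0.0, 0.001]
ft_force: [1.4, -0.1, -0.5]
grip_width: 0.0854
grasp_force: 0.0
```

Emit:
apply_moves:
  commands:
    - [0,-1,0,0]
    - [0,-1,0,0]
    - [0,-1,0,0]
    - [0,-1,0,0]
    - [0,-1,0,0]

```text
clock: 42.47
eef_pos: [0.4649, -0.1638, 0.2766]
tool_rot: [-0.0, 1.0, -0.0, 0.001]
ft_force: [-0.4, 0.3, -1.1]
grip_width: 0.0855
grasp_force: 0.0
```

Emit:
apply_moves:
  commands:
    - [0,-1,0,0]
    - [0,-0.1,1,0]
    - [0,0,1,0]
    - [0,0,0,0]
    - [0,0,0,0]

```text
clock: 42.88
eef_pos: [0.464, -0.1845, 0.2356]
tool_rot: [-0.0, 1.0, 0.0, -0.001]
ft_force: [-0.2, 0.5, -0.1]
grip_width: 0.0854
grasp_force: 0.0
```

```bash
python3 -c "
from plan import *
go(.462,-.1845,.106,90)"
```

```text
t 42.88 pos [ 0.464  -0.1845  0.2356] phi 90.0 tilt [-0.002   0.0007] w 0.0854 gf 0.0 F [-0.2  0.5 -0.1]
roll units 0.0
shift units (after roll) [0.1, -0.0, 6.48]
```

Emit:
apply_moves:
  commands:
    - [0.08,0,1,0]
    - [0,0,1,0]
    - [0,0,1,0]
    - [0,0,1,0]
    - [0,0,1,0]

```text
clock: 43.3
eef_pos: [0.4643, -0.1846, 0.1371]
tool_rot: [-0.001, 1.0, -0.001, 0.002]
ft_force: [0.3, 0.2, 0.1]
grip_width: 0.0856
grasp_force: 0.0
```

Emit:
apply_moves:
  commands:
    - [0,0,1,0]
    - [0,0,0.45,0]
    - [0,0,0,0]
    - [0,0,0,0]
    - [0,0,0,0]

```text
clock: 43.72
eef_pos: [0.4641, -0.1847, 0.1086]
tool_rot: [-0.0, 1.0, -0.001, 0.001]
ft_force: [0.1, 0.6, 0.2]
grip_width: 0.0855
grasp_force: 0.0
```

Emit:
apply_moves:
  commands:
    - [0,0,0,0]
    - [0,0,0,0]
    - [0,0,0,0]
    - [0,0,0,0]
    - [0,0,0,0]
  claw: 1

```text
clock: 44.13
eef_pos: [0.4628, -0.1843, 0.1072]
tool_rot: [-0.0, 1.0, -0.0, 0.0]
ft_force: [0.3, -0.6, -0.8]
grip_width: 0.0256
grasp_force: 0.0
```

Emit:
apply_moves:
  commands:
    - [0,0,0,0]
    - [0,0,0,0]
    - [0,0,0,0]
    - [0,0,0,0]
    - [0,0,0,0]

```text
clock: 44.55
eef_pos: [0.4627, -0.1843, 0.107]
tool_rot: [-0.0, 1.0, -0.0, 0.0]
ft_force: [-0.9, -0.2, 1.6]
grip_width: 0.0135
grasp_force: 58.3
```

```bash
python3 -c "
from plan import *
go(.4928,-.3768,.19,90)"
```

```text
t 44.55 pos [ 0.4627 -0.1843  0.107 ] phi 90.03 tilt [ 0.0001 -0.0001] w 0.0135 gf 58.3 F [-0.9 -0.2  1.6]
roll units 0.0
shift units (after roll) [-1.5, -9.62, -4.15]
```

Emit:
apply_moves:
  commands:
    - [0,0,-1,0]
    - [0,0,-1,0]
    - [0,0,-1,0]
    - [0,0,-1,0]
    - [0,0,-0.5,0]

```text
clock: 44.97
eef_pos: [0.4636, -0.1846, 0.1991]
tool_rot: [-0.0, 1.0, -0.001, 0.001]
ft_force: [0.6, 0.3, -0.0]
grip_width: 0.0137
grasp_force: 58.4
```

Emit:
apply_moves:
  commands:
    - [-0.5,-1,0,0]
    - [-0.5,-1,0,0]
    - [-0.5,-1,0,0]
    - [0,-1,0,0]
    - [0,-1,0,0]

```text
clock: 45.38
eef_pos: [0.493, -0.2849, 0.196]
tool_rot: [-0.001, 1.0, 0.0, -0.0]
ft_force: [-0.1, 0.4, -0.9]
grip_width: 0.0134
grasp_force: 58.5
```

Emit:
apply_moves:
  commands:
    - [0,-1,0,0]
    - [0,-1,0,0]
    - [0,-1,0,0]
    - [0,-1,0,0]
    - [0,-0.6,0,0]

```text
clock: 45.8
eef_pos: [0.4924, -0.378, 0.1958]
tool_rot: [0.0, 1.0, 0.0, -0.001]
ft_force: [0.1, -0.3, -0.8]
grip_width: 0.0134
grasp_force: 58.5
```

Emit:
apply_moves:
  commands:
    - [0,0,0.9,0]
    - [0,0,0,0]
    - [0,0,0,0]
    - [0,0,0,0]
    - [0,0,0,0]

```text
clock: 46.22
eef_pos: [0.4932, -0.3758, 0.1796]
tool_rot: [-0.001, 1.0, -0.0, 0.0]
ft_force: [0.7, -0.2, -0.6]
grip_width: 0.0139
grasp_force: 58.5
```

```bash
python3 - <<'E'
from plan import *
go(.4929,-.377,.146,90)
c=snap('k')
for n in c: print(n,[np.round(proj(c[n],p),1) for p in [(.4929,-.377,.06),(.4929,-.377,.054)]])
i=[cv2.imread(f'pics/k_{n}.png') for n in('side','top')]
f=lambda i,k:cv2.resize(i,None,fx=k,fy=k,interpolation=2)
cv2.imwrite('pics/k.png',f(i[0][270:390,320:430],5))
E
```

```text
t 46.22 pos [ 0.4932 -0.3758  0.1796] phi 90.08 tilt [ 0.0006 -0.0003] w 0.0139 gf 58.5 F [ 0.7 -0.2 -0.6]
roll units 0.001
shift units (after roll) [0.01, -0.06, 1.68]
side [array([377.3, 343.4]), array([376.9, 345.9])]
top [array([435.2, 211.1]), array([434.2, 211.5])]
```

View pics/k.png

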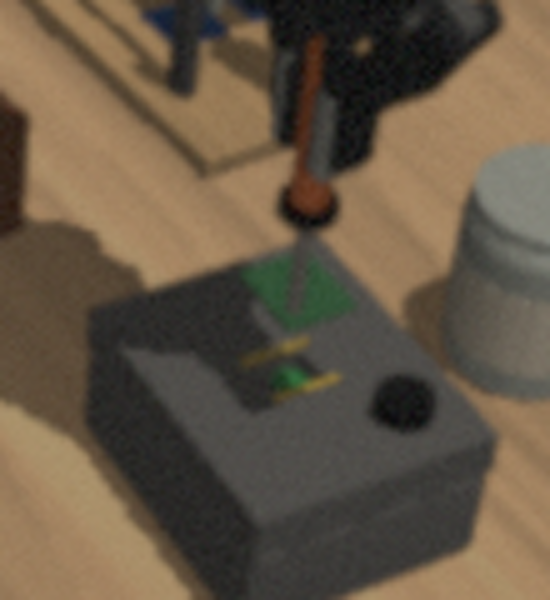

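Stylus held, tip at about (296,310) in the crop; button at about (290,378), i.e. pixel (377.9,345.5), matching the prediction (376.9,345.9). Check the stylus tilt numerically.

```bash
python3 - <<'E'
from h import *
c=load('k','side')
g=lambda p:np.round((np.array(proj(c,p))-[320,270]+.5)*5-.5,0)
for z in(.0876,.135,.2026): print(g((.493,-.3758,z)))
print(atz(c,320+296.5/5-.5,270+310.5/5-.5,.0876),atz(c,320+310.5/5-.5,270+203.5/5-.5,.135))
E
```

```text
[295. 310.]
[310. 207.]
[332.  49.]
[ 0.49323596 -0.37601902  0.0876    ] [ 0.49427752 -0.37413528  0.135     ]
```

Emit:
apply_moves:
  commands:
    - [0,-0.06,0.5,0]
    - [0,0,0.5,0]
    - [0,0,0.5,0]
    - [0,0,0,0]
    - [0,0,0,0]

```text
clock: 46.73
eef_pos: [0.4921, -0.3769, 0.1474]
tool_rot: [-0.0, 1.0, 0.001, -0.001]
ft_force: [0.3, -0.1, -0.4]
grip_width: 0.0136
grasp_force: 58.5
```

Emit:
apply_moves:
  commands:
    - [0,0,0.2,0]
    - [0,0,0.1,0]
    - [0,0,0.1,0]
    - [0,0,0,0]
    - [0,0,0,0]

```text
clock: 47.15
eef_pos: [0.4931, -0.3776, 0.1417]
tool_rot: [-0.0, 1.0, -0.0, 0.0]
ft_force: [-0.3, 0.9, 4.7]
grip_width: 0.0132
grasp_force: 58.6
```

Emit:
apply_moves:
  commands:
    - [0,0,0.05,0]
    - [0,0,0,0]
    - [0,0,0,0]
    - [0,0,0,0]
    - [0,0,0,0]

```text
clock: 47.57
eef_pos: [0.4931, -0.3776, 0.1409]
tool_rot: [-0.0, 1.0, -0.0, 0.001]
ft_force: [0.0, 2.1, 6.0]
grip_width: 0.0134
grasp_force: 59.1
```

Emit:
apply_moves:
  commands:
    - [0,0,0.1,0]
    - [0,0,0,0]
    - [0,0,0,0]
    - [0,0,0,0]
    - [0,0,0,0]

```text
clock: 47.98
eef_pos: [0.4934, -0.3778, 0.1406]
tool_rot: [-0.0, 1.0, -0.001, 0.001]
ft_force: [-1.9, 1.9, 12.8]
grip_width: 0.0134
grasp_force: 60.1
```

Emit:
apply_moves:
  commands:
    - [0,0,0.06,0]
    - [0,0,0,0]
    - [0,0,0,0]
    - [0,0,0,0]
    - [0,0,0,0]

```text
clock: 48.4
eef_pos: [0.4935, -0.3778, 0.1404]
tool_rot: [-0.0, 1.0, -0.001, 0.002]
ft_force: [-1.9, 2.8, 15.7]
grip_width: 0.0135
grasp_force: 60.3
```

Bottomed out: 15 N with no further travel. Back to the stand.

Emit:
apply_moves:
  commands:
    - [0,0,-0.6,0]
    - [0,0,-0.8,0]
    - [0,0,-0.8,0]
    - [0,0,-0.8,0]
    - [0,0.6,-0.3,0]

```text
clock: 48.82
eef_pos: [0.4934, -0.3674, 0.2045]
tool_rot: [0.001, 1.0, -0.002, 0.001]
ft_force: [0.4, 0.0, 0.8]
grip_width: 0.014
grasp_force: 58.6
```

Emit:
apply_moves:
  commands:
    - [0.5,1,0,0]
    - [0.5,1,0,0]
    - [0.5,1,0,0]
    - [0,1,0,0]
    - [0,1,0,0]

```text
clock: 49.23
eef_pos: [0.4615, -0.2636, 0.2018]
tool_rot: [-0.0, 1.0, 0.001, -0.001]
ft_force: [0.2, -0.3, -0.3]
grip_width: 0.0137
grasp_force: 58.6
```

Emit:
apply_moves:
  commands:
    - [0,1,0,0]
    - [0,1,0,0]
    - [0,1,0,0]
    - [0,1,0,0]
    - [0,0,0,0]

```text
clock: 49.65
eef_pos: [0.4616, -0.1816, 0.2018]
tool_rot: [-0.002, 1.0, 0.001, -0.001]
ft_force: [-0.2, -0.9, -0.7]
grip_width: 0.0134
grasp_force: 58.6
```

Emit:
apply_moves:
  commands:
    - [0,0,0,0]
    - [0,0,0,0]
    - [0,0,0,0]
    - [0,0,0,0]
    - [0,0,0,0]

```text
clock: 50.07
eef_pos: [0.4626, -0.1861, 0.2025]
tool_rot: [0.0, 1.0, -0.0, -0.0]
ft_force: [-0.4, -0.7, -0.5]
grip_width: 0.0135
grasp_force: 58.6
```

```bash
python3 -c "
from plan import *
go(.4625,-.1842,.107,90)"
```

```text
t 50.07 pos [ 0.4626 -0.1861  0.2025] phi 89.96 tilt [-0.0001 -0.    ] w 0.0135 gf 58.6 F [-0.4 -0.7 -0.5]
roll units -0.001
shift units (after roll) [0.01, 0.1, 4.78]
```

Emit:
apply_moves:
  commands:
    - [0,0.1,0.5,0]
    - [0,0,0.5,0]
    - [0,0,0.5,0]
    - [0,0,0.5,0]
    - [0,0,0.5,0]

```text
clock: 50.48
eef_pos: [0.4624, -0.1836, 0.1514]
tool_rot: [-0.0, 1.0, 0.0, -0.0]
ft_force: [0.4, -0.6, -0.7]
grip_width: 0.0135
grasp_force: 58.6
```

Emit:
apply_moves:
  commands:
    - [0,0,0.5,0]
    - [0,0,0.5,0]
    - [0,0,0.5,0]
    - [0,0,0.5,0]
    - [0,0,0,0]

```text
clock: 50.9
eef_pos: [0.4612, -0.1829, 0.1103]
tool_rot: [-0.0, 1.0, 0.001, -0.002]
ft_force: [-0.8, -0.1, -0.5]
grip_width: 0.013
grasp_force: 58.6
```

Emit:
apply_moves:
  commands:
    - [0,0,0.1,0]
    - [0,0,0.1,0]
    - [0,0,0,0]
    - [0,0,0,0]
    - [0,0,0,0]

```text
clock: 51.32
eef_pos: [0.4631, -0.1836, 0.1092]
tool_rot: [-0.0, 1.0, -0.0, 0.001]
ft_force: [-0.2, -1.0, -0.6]
grip_width: 0.0134
grasp_force: 58.6
```

Emit:
apply_moves:
  commands:
    - [0,0,0.05,0]
    - [0,0,0,0]
    - [0,0,0,0]
    - [0,0,0,0]
    - [0,0,0,0]

```text
clock: 51.73
eef_pos: [0.4628, -0.1835, 0.1078]
tool_rot: [-0.0, 1.0, -0.0, 0.0]
ft_force: [0.1, -0.3, -1.2]
grip_width: 0.0138
grasp_force: 58.6
```

Emit:
apply_moves:
  commands:
    - [0,0,0.05,0]
    - [0,0,0,0]
    - [0,0,0,0]
    - [0,0,0,0]
    - [0,0,0,0]

```text
clock: 52.15
eef_pos: [0.4629, -0.1835, 0.107]
tool_rot: [-0.0, 1.0, -0.0, 0.0]
ft_force: [-0.9, -0.3, 3.5]
grip_width: 0.0137
grasp_force: 59.0
```

Emit:
apply_moves:
  commands:
    - [0,0,0.05,0]
    - [0,0,0,0]
    - [0,0,0,0]
    - [0,0,0,0]
    - [0,0,0,0]

```text
clock: 52.57
eef_pos: [0.4629, -0.1836, 0.1069]
tool_rot: [-0.0, 1.0, -0.0, 0.001]
ft_force: [-2.7, 1.2, 9.5]
grip_width: 0.0139
grasp_force: 59.7
```

Seated at the same height as when it was picked up (0.107). Release, retreat and check.

Emit:
apply_moves:
  commands:
    - [0,0,0,0]
    - [0,0,0,0]
    - [0,0,0,0]
    - [0,0,0,0]
    - [0,0,0,0]
  claw: 0.5

```text
clock: 52.98
eef_pos: [0.4625, -0.1834, 0.1053]
tool_rot: [-0.0, 1.0, 0.0, -0.0]
ft_force: [0.6, 1.0, 0.4]
grip_width: 0.0425
grasp_force: 0.0
```

Emit:
apply_moves:
  commands:
    - [0,0,-0.5,0]
    - [0,0,-1,0]
    - [0,0,-1,0]
    - [0,0,-1,0]
    - [0,0,-1,0]

```text
clock: 53.4
eef_pos: [0.4627, -0.1834, 0.1973]
tool_rot: [-0.0, 1.0, -0.0, 0.0]
ft_force: [0.2, -0.0, 0.3]
grip_width: 0.0425
grasp_force: 0.0
```

Emit:
apply_moves:
  commands:
    - [0,0,-1,0]
    - [0,0,-1,0]
    - [1,1,0,0]
    - [1,1,0,0]
    - [1,1,0,0]

```text
clock: 53.82
eef_pos: [0.4023, -0.1231, 0.2367]
tool_rot: [0.0, 1.0, -0.0, 0.001]
ft_force: [-0.2, 0.9, -0.2]
grip_width: 0.0428
grasp_force: 0.0
```

Emit:
apply_moves:
  commands:
    - [0,1,0,0]
    - [0,1,0,0]
    - [0,1,0,0]
    - [0,1,0,0]
    - [0,1,0,0]

```text
clock: 54.23
eef_pos: [0.4025, -0.0226, 0.2366]
tool_rot: [-0.0, 1.0, -0.0, 0.001]
ft_force: [-0.2, -0.7, 0.1]
grip_width: 0.0425
grasp_force: 0.0
```

Emit:
apply_moves:
  commands:
    - [0,1,0,0]
    - [0,1,0,0]
    - [0,1,0,0]
    - [0,0,0,0]
    - [0,0,0,0]

```text
clock: 54.65
eef_pos: [0.4026, 0.0371, 0.2363]
tool_rot: [-0.001, 1.0, -0.0, 0.0]
ft_force: [-0.8, 0.1, 0.6]
grip_width: 0.0428
grasp_force: 0.0
```

```bash
python3 - <<'E'
from fit import *
from plan import *
go();snap('z')
i=[cv2.imread(f'pics/z_{n}.png') for n in('side','top')]
f=lambda i,k:cv2.resize(i,None,fx=k,fy=k,interpolation=2)
cv2.imwrite('pics/z.png',np.hstack([f(i[0][130:380,150:430],1.9),f(i[1][120:250,200:300],1.0)[:0] if 0 else f(i[1][120:370,200:335],1.9)]))
v=V("z")
hs=[(n,P+[0,0,.069]) for n,P in sample if n!="k"]
for n,y in [("Y",.138),("G",.048),("R",-.042),("B",-.132)]:
    print(n,fit(hs,v,np.array([.6375,y]),fz=False,r=.045,zt=.21,seeds=(0,)).x.round(4))
E
```

```text
t 54.65 pos [0.4026 0.0371 0.2363] phi 90.17 tilt [ 0.0006 -0.0003] w 0.0428 gf 0.0 F [-0.8  0.1  0.6]
shift units (after roll) [0.0, 0.0, -0.0]
Y [0.6382 0.1388 0.0024]
G [ 0.6326  0.0489 -0.1115]
R [ 0.6394 -0.0416 -0.0652]
B [ 0.6399 -0.1324 -0.069 ]
```

View pics/z.png

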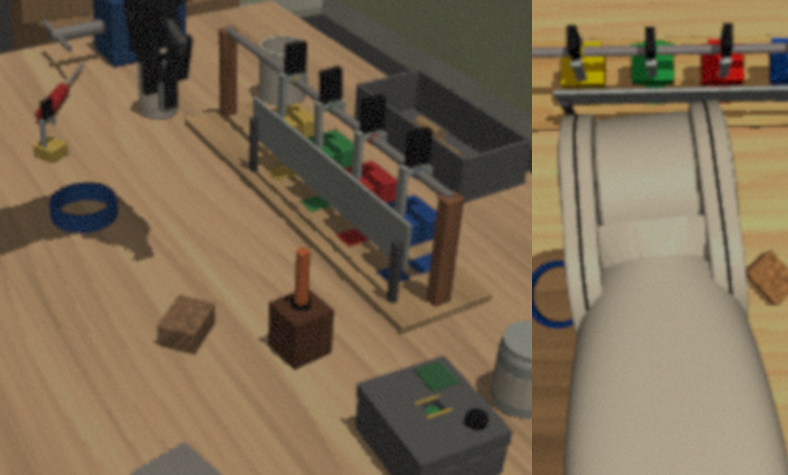

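All four samples hang at their bands. The stylus stands upright in its stand at (302,280), and the bystanders in view are undisturbed. Handing in.

```bash
python3 -c "
from workcell import bot
print(bot.job_done())"
```

```text
the job is handed in; nothing more can be done
None
```

The job is handed in: all four samples hang within about 1.5 mm of their own bands, the start button was pressed until it bottomed out, and the stylus is back upright in its stand, pushed home, at about 55 s of the 210 s allowed.

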